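Change the cartridges in the opened kombucha filter

TASK

The four-round filter is open for service: take every brown, spent cartridge off its spigot and put it in the grey waste tub, and push white cartridges from the carton fully home so that all four spigots carry one, leaving any white cartridge that is already on a spigot where it is. Then slip the retaining plate back over the tie rod so that it lies flat on the four cartridges, and last of all close the drain valve, its red handle square across the pipe. Do not knock over or shove aside the bottles and the jug that stand about.

Things in the scene. Friction and masses are not known exactly. Their poses are not given: they have to be found in the camera images.
- housing: base of the opened filter, fixed: round stainless base 196 mm across, origin at the centre of its underside, z up. Four seats with spigots at (+-42, +-42) mm of its x, y; tie rod of 12 mm diameter in the centre. Along its -y runs the drain pipe with the valve, along its +y an outlet stub that ends 136 mm from the centre
- seat0 (a point): centre of seat 0 of the filter base, 50 mm above the bench, z up. From it rises a spigot of 26 mm diameter, 40 mm high, its top 11 mm tapering to 16 mm. A cartridge that is home stands on the seat around the spigot, its origin here, its top 177 mm above the bench
- seat1 (a point): centre of seat 1 of the filter base, 50 mm above the bench, z up. From it rises a spigot of 26 mm diameter, 40 mm high, its top 11 mm tapering to 16 mm. A cartridge that is home stands on the seat around the spigot, its origin here, its top 177 mm above the bench
- seat2 (a point): centre of seat 2 of the filter base, 50 mm above the bench, z up. From it rises a spigot of 26 mm diameter, 40 mm high, its top 11 mm tapering to 16 mm. A cartridge that is home stands on the seat around the spigot, its origin here, its top 177 mm above the bench
- seat3 (a point): centre of seat 3 of the filter base, 50 mm above the bench, z up. From it rises a spigot of 26 mm diameter, 40 mm high, its top 11 mm tapering to 16 mm. A cartridge that is home stands on the seat around the spigot, its origin here, its top 177 mm above the bench
- rod_tip (a point): top of the tie rod (198 mm above the bench), z up
- drain (a joint): drain ball valve, rad: 0 closed (handle square across the drain pipe, pointing along the housing's -x), 1.57 fully open (handle in line with the pipe, along the housing's -y). Vertical axis. Starts more or less open; stops at 0 and 1.57, stays where it is left (0.12 N m of friction)
- drain_axis (a point): point on the valve handle's vertical turning axis, 65 mm above the bench, 135 mm from the centre of the housing along its -y
- drain_tip (a point): free end of the red valve handle, at half its thickness: a level bar 75 mm long, 16 mm wide, 14 mm thick (58 to 72 mm above the bench), from 7 to 82 mm from the axis; beneath it only the pipe and valve (up to 58 mm at the axis, 42 mm further out)
- spent0: spent cartridge, stained brown, about 0.16 kg: a rigid tube 127 mm long, 63 mm outside diameter, with a straight through bore of 30 mm, both ends alike; origin at the centre of its underside, z along its axis, up. May be absent; else stands on one of the spigots at the start
- spent1: spent cartridge, stained brown, about 0.16 kg: a rigid tube 127 mm long, 63 mm outside diameter, with a straight through bore of 30 mm, both ends alike; origin at the centre of its underside, z along its axis, up. May be absent; else stands on one of the spigots at the start
- spent2: spent cartridge, stained brown, about 0.16 kg: a rigid tube 127 mm long, 63 mm outside diameter, with a straight through bore of 30 mm, both ends alike; origin at the centre of its underside, z along its axis, up. May be absent; else stands on one of the spigots at the start
- good: white cartridge that may already be on one of the spigots at the start (else absent), about 0.12 kg: a rigid tube 127 mm long, 63 mm outside diameter, with a straight through bore of 30 mm, both ends alike; origin at the centre of its underside, z along its axis, up. It is to stay on its spigot
- fresh0: fresh white cartridge, about 0.12 kg: a rigid tube 127 mm long, 63 mm outside diameter, with a straight through bore of 30 mm, both ends alike; origin at the centre of its underside, z along its axis, up. Stands upright in one of the four cells of the carton at the start; what is not needed may stay there
- fresh1: fresh white cartridge, about 0.12 kg: a rigid tube 127 mm long, 63 mm outside diameter, with a straight through bore of 30 mm, both ends alike; origin at the centre of its underside, z along its axis, up. Stands upright in one of the four cells of the carton at the start; what is not needed may stay there
- fresh2: fresh white cartridge, about 0.12 kg: a rigid tube 127 mm long, 63 mm outside diameter, with a straight through bore of 30 mm, both ends alike; origin at the centre of its underside, z along its axis, up. Stands upright in one of the four cells of the carton at the start; what is not needed may stay there
- fresh3: fresh white cartridge, about 0.12 kg: a rigid tube 127 mm long, 63 mm outside diameter, with a straight through bore of 30 mm, both ends alike; origin at the centre of its underside, z along its axis, up. Stands upright in one of the four cells of the carton at the start; what is not needed may stay there
- carton: open cardboard carton for the fresh cartridges, fixed, 177 x 177 mm, 85 mm high, walls 3 mm, floor 3 mm, one divider each way (72 mm high) making four cells of 84 mm centred at (+-43, +-43) mm; origin at the centre of its underside, x and y along its sides
- tub: open grey plastic waste tub, fixed, 185 x 185 mm, 85 mm high, walls and floor 4 mm, empty at the start, room for three cartridges standing; origin at the centre of its underside, x and y along its sides
- plate: retaining plate, about 0.3 kg: steel disc of 150 mm diameter, 4 mm thick, with a black knob on top of 32 mm diameter that rises 42 mm above the disc; a bore of 16 mm goes through both for the tie rod. Lies flat on the bench in front of the filter at the start, knob up; origin at the centre of its underside, z up along the knob
- bottle0: closed amber bottle, 61 mm diameter, 165 mm high, standing: not part of the job; origin at the centre of its underside, z up
- bottle1: closed amber bottle, 61 mm diameter, 165 mm high, standing: not part of the job; origin at the centre of its underside, z up
- jug: steel jug, 90 mm diameter, 110 mm high, standing: not part of the job; origin at the centre of its underside, z up
Not all that is in view belongs to the job. What is shaped like the spent1 but blue or purple is not meant.

How it is judged:
On the way, in this order (a step that is already met when the one before it is completed fails the run):
1. all four spigots carry a white cartridge, fully home (((horizontal distance between good and seat0 below 0.005 m and z of good in the frame of seat0 between -0.004 and 0.004 m and angle between good's own z axis and vertical below 0.05 rad) or (horizontal distance between fresh0 and seat0 below 0.005 m and z of fresh0 in the frame of seat0 between -0.004 and 0.004 m and angle between fresh0's own z axis and vertical below 0.05 rad) or (horizontal distance between fresh1 and seat0 below 0.005 m and z of fresh1 in the frame of seat0 between -0.004 and 0.004 m and angle between fresh1's own z axis and vertical below 0.05 rad) or (horizontal distance between fresh2 and seat0 below 0.005 m and z of fresh2 in the frame of seat0 between -0.004 and 0.004 m and angle between fresh2's own z axis and vertical below 0.05 rad) or (horizontal distance between fresh3 and seat0 below 0.005 m and z of fresh3 in the frame of seat0 between -0.004 and 0.004 m and angle between fresh3's own z axis and vertical below 0.05 rad)) and ((horizontal distance between good and seat1 below 0.005 m and z of good in the frame of seat1 between -0.004 and 0.004 m and angle between good's own z axis and vertical below 0.05 rad) or (horizontal distance between fresh0 and seat1 below 0.005 m and z of fresh0 in the frame of seat1 between -0.004 and 0.004 m and angle between fresh0's own z axis and vertical below 0.05 rad) or (horizontal distance between fresh1 and seat1 below 0.005 m and z of fresh1 in the frame of seat1 between -0.004 and 0.004 m and angle between fresh1's own z axis and vertical below 0.05 rad) or (horizontal distance between fresh2 and seat1 below 0.005 m and z of fresh2 in the frame of seat1 between -0.004 and 0.004 m and angle between fresh2's own z axis and vertical below 0.05 rad) or (horizontal distance between fresh3 and seat1 below 0.005 m and z of fresh3 in the frame of seat1 between -0.004 and 0.004 m and angle between fresh3's own z axis and vertical below 0.05 rad)) and ((horizontal distance between good and seat2 below 0.005 m and z of good in the frame of seat2 between -0.004 and 0.004 m and angle between good's own z axis and vertical below 0.05 rad) or (horizontal distance between fresh0 and seat2 below 0.005 m and z of fresh0 in the frame of seat2 between -0.004 and 0.004 m and angle between fresh0's own z axis and vertical below 0.05 rad) or (horizontal distance between fresh1 and seat2 below 0.005 m and z of fresh1 in the frame of seat2 between -0.004 and 0.004 m and angle between fresh1's own z axis and vertical below 0.05 rad) or (horizontal distance between fresh2 and seat2 below 0.005 m and z of fresh2 in the frame of seat2 between -0.004 and 0.004 m and angle between fresh2's own z axis and vertical below 0.05 rad) or (horizontal distance between fresh3 and seat2 below 0.005 m and z of fresh3 in the frame of seat2 between -0.004 and 0.004 m and angle between fresh3's own z axis and vertical below 0.05 rad)) and ((horizontal distance between good and seat3 below 0.005 m and z of good in the frame of seat3 between -0.004 and 0.004 m and angle between good's own z axis and vertical below 0.05 rad) or (horizontal distance between fresh0 and seat3 below 0.005 m and z of fresh0 in the frame of seat3 between -0.004 and 0.004 m and angle between fresh0's own z axis and vertical below 0.05 rad) or (horizontal distance between fresh1 and seat3 below 0.005 m and z of fresh1 in the frame of seat3 between -0.004 and 0.004 m and angle between fresh1's own z axis and vertical below 0.05 rad) or (horizontal distance between fresh2 and seat3 below 0.005 m and z of fresh2 in the frame of seat3 between -0.004 and 0.004 m and angle between fresh2's own z axis and vertical below 0.05 rad) or (horizontal distance between fresh3 and seat3 below 0.005 m and z of fresh3 in the frame of seat3 between -0.004 and 0.004 m and angle between fresh3's own z axis and vertical below 0.05 rad))), for 0.2 s.
2. the retaining plate lies on the four cartridges, the tie rod through it (horizontal distance between plate and rod_tip below 0.006 m and z of plate in the frame of housing between 0.172 and 0.182 m and angle between plate's own z axis and vertical below 0.04 rad), for 0.2 s.
3. the drain valve is closed (value of joint drain below 0.12 rad), for 0.2 s.
At the end, for the whole second after the job is handed in: A white cartridge on every seat (5 mm sideways, 4 mm in height, upright); every spent one inside the tub; the plate flat on the cartridges, the rod through it (5 mm in height, 0.04 rad); drain below 0.12 rad; all at rest, released (all of step 1 and all of step 2 and value of joint drain below 0.12 rad and x of spent0 in the frame of tub between -0.09 and 0.09 m and y of spent0 in the frame of tub between -0.09 and 0.09 m and z of each of spent0, spent1, spent2 in the frame of tub below 0.07 m and x of spent1 in the frame of tub between -0.09 and 0.09 m and y of spent1 in the frame of tub between -0.09 and 0.09 m and x of spent2 in the frame of tub between -0.09 and 0.09 m and y of spent2 in the frame of tub between -0.09 and 0.09 m and linear speed of each of spent0, spent1, spent2, good, fresh0, fresh1, fresh2, fresh3, plate below 0.02 m/s); the robot touches nothing.
It fails at once if a white cartridge that was already on its spigot is pulled off (distance of good from where it was at the start of the episode above 0.03 m).
It fails at once if a bottle or the jug is knocked over or shoved aside (angle between any of bottle0, bottle1, jug's own z axis and vertical above 0.5 rad or distance of any of bottle0, bottle1, jug from where it was at the start of the episode above 0.04 m).
Of spent0, spent1, spent2, good only 2 to 4 are there at a start; the rules pass over those that are not, and their reading is None.
At some moment in a run one of plate, fresh0, fresh1, fresh2, fresh3 may be knocked a few centimetres aside while the robot is not near it.
Once in a run the grip may slacken for a moment while it holds something.
It also fails if it takes over 210 s, if anything falls off the work surface, if the arm or the gripper's body presses on something with over 40 N, if the wrist force passes 120 N, or if a joint passes its speed limit or range.

ROBOT

A 7-joint arm with a two-finger parallel gripper is mounted at the origin on the work surface. World frame = base frame: x ahead of the robot, y to its left, z up, the work surface at z = 0. Lengths are in m, angles in rad, forces in N, time in s.
With the tool pointing down it reaches from about 0.4 to 0.85 m from the base axis. Payload 10.4 kg.
Tool frame: the origin (TCP) lies at the very end of the fingers, on their centre line; the grasp point (between the pads) lies 19 mm behind it; z points along the fingers, y is the line along which they close (so a half turn about z gives the same grasp; the last joint's range is limited). The gripper opens to 85 mm and grips with 20 to 120 N. Pads are 22 mm wide; open, the fingers measure 114 mm over their backs; the gripper's body (76 mm by 85 mm) begins 54 mm behind the grasp point. The pads swing forward as they close: fully open they stand 13 mm farther back than shut.
Start: joints at [1.124, 0.332, -0.065, 1.46, 0.022, 1.35, -0.088], TCP at [0.257, -0.57, 0.231] pointing down, gripper open.
Joint ranges: [-2.6, 2.6], [-0.5, 2.12], [-1.47, 1.34], [0.16, 2.42], [-1.27, 4.41], [0.06, 2.06], [-2.6, 2.6]. Speed limits (rad/s): [2.22, 2.22, 2.79, 2.79, 3.14, 3.14, 3.14].

INTERFACE

Orientations are given as a unit quaternion [x, y, z, w].
In Python, from workcell import * gives the robot as it stands. The module is installed in compiled form; this text tells all that it offers.
- The arm moves only by the tool carry_out, never from a script. Its argument "motion" is a list of rows, each an object with "xyz": the shift along the tool's x, y, z in m, a list of three; "angular": the turn, a rotation vector about the tool's x, y, z in degrees, a list of three. A call has 1 to 12 rows; each row is the pose to reach, as a shift and turn from the pose commanded when the call began, along the tool's axes at that moment; what a row does not reach only later rows make up. A row lasts 1/10 s, in which the tool goes at most 50 mm and 8.59 degrees, less where a joint would pass 70% of its speed; a pose out of reach is approached as far as the arm can. A call with a gripper value outside its range is refused whole. "hand" is the opening, from 0 (shut) to 1 (fully open), set as the call begins (left out, the last holds). The fingers move at their own pace and stop on an object; "grip_force" is the grip in N (left out, the last holds). Time passes only in rows, so rows that repeat a pose let the fingers close. It gives the time, the measured TCP pose, the force, the opening and the grip force at its end, in the units of the state.
- get_obs(): the state, without advancing time (a new reading comes with each control period).
- camera(name): name is "side" or "top"; returns a dict with "img" (420x560x3 uint8, red, green, blue), "fx", "fy", "cx", "cy" (pixels), "extrinsics" (4x4, takes a point from camera to world coordinates). Camera axes: x right, y up, looking along -z (the intrinsics and any distortion apply to the point x, -y, -z); pixel columns grow to the right and rows downward; lengths in m; the calibration is good to about 2 mm. A picture is of the moment at which its call begins. There is no depth.
- hand_in(): hands the job in; it is judged then, once.
The state is a dict: "clock": time; "joint_pos": joint angles; "joint_velocities": joint speeds; "tau": joint torques, N m; "position": TCP position; "ee_rot": TCP orientation; "ft_force": force on the tool from outside, world axes, zero at the start; "torque": the same for the moment, N m; "grip_width": opening from 0.0 (shut) to 1.0 (fully open); "grasp_force": force on a finger pad.
Only numpy, scipy, OpenCV 4.12 (cv2) and the standard library are available. Lean on these libraries where they do the work, as an engineer would, in place of code of your own. Each camera call takes 0.05 s, during which the arm holds its last target. There are 200 camera calls.

## Working session

There is one attempt and no reset: what is moved stays moved. The work goes in short steps, Python scripts to look and compute and a tool call to move; the robot and the scene stay as the last step left them, time stands still between calls to the robot, and variables do not carry over. Pictures are saved under pics/ and viewed, at most 14 in all, crops included, and the job is handed in when it is done.

Besides the shell and the picture viewer there is one more tool, called after "Request:" by a JSON object that holds its "fn" and its "kwargs", one argument or row to a line. carry_out: Moves the arm, as the interface text tells. Its arguments: {"type":"object","properties":{"motion":{"type":"array"},"hand":{"type":"number"},"grip_force":{"type":"number"}},"required":["motion"]}

```bash
mkdir -p pics
python3 - <<'E'
from workcell import *
import cv2,numpy as np
o=get_obs();print({k:np.round(v,3) for k,v in o.items()})
for n in("side","top"):
    c=camera(n);cv2.imwrite(f"pics/{n}0.png",c["img"][:,:,::-1]);print(n,{k:np.round(v,4).tolist() for k,v in c.items() if k!="img"})
E
```

```text
{'clock': np.float64(0.0), 'joint_pos': array([ 1.124,  0.333, -0.065,  1.461,  0.022,  1.35 , -0.089]), 'joint_velocities': array([ 0.   , -0.002, -0.   ,  0.   ,  0.   ,  0.001, -0.   ]), 'tau': array([-0.0000e+00, -6.2544e+01,  4.9000e-02, -3.9161e+01,  1.6000e-02,
        1.0000e-02, -0.0000e+00]), 'position': array([ 0.257, -0.569,  0.231]), 'ee_rot': array([ 0.978,  0.21 , -0.   , -0.001]), 'ft_force': array([-0.558, -0.153, -0.175]), 'torque': array([0.009, 0.011, 0.03 ]), 'grasp_force': np.float64(0.0), 'grip_width': np.float64(0.997)}
side {'fx': 534.1907, 'fy': 534.1907, 'cx': 279.9901, 'cy': 206.9822, 'extrinsics': [[-0.9361, 0.2584, -0.2385, 0.1627], [-0.3513, -0.6564, 0.6676, 0.9054], [0.0159, 0.7088, 0.7053, 1.0703], [0.0, 0.0, 0.0, 1.0]]}
top {'fx': 479.6951, 'fy': 479.6951, 'cx': 282.0195, 'cy': 210.3314, 'extrinsics': [[0.1126, 0.9729, -0.2022, 0.2491], [-0.9936, 0.1093, -0.0276, -0.0172], [-0.0048, 0.204, 0.979, 1.3269], [0.0, 0.0, 0.0, 1.0]]}
```

View pics/top0.png

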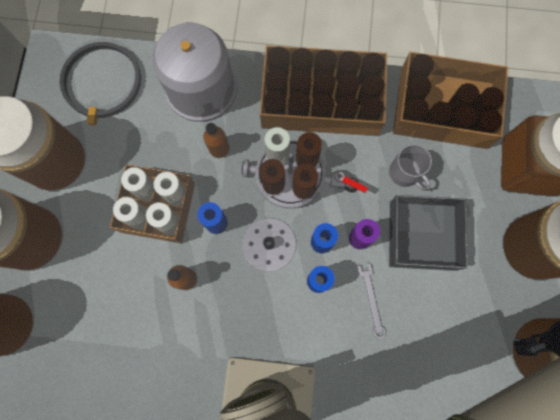

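View pics/side0.png

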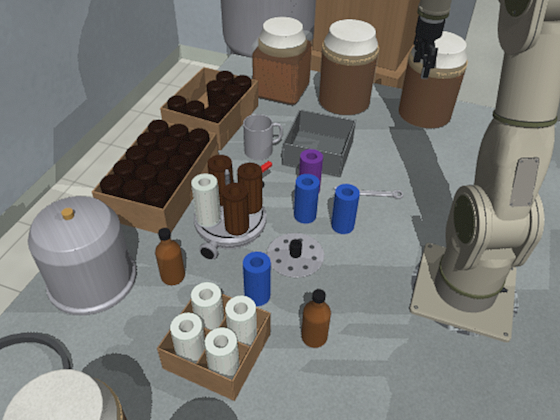

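The side and top views show three brown cartridges and one white on the filter (top view: brown about (309,147), (272,176), (304,180), white (277,140)). The carton with four whites is at (153,200), the tub at (429,233), the plate at (269,243), and the red handle at (352,184). The bottles are at (215,140) and (180,277), and the jug is at (411,166).

Run:
```python
import cv2,numpy as np
t=cv2.imread("pics/top0.png");s=cv2.imread("pics/side0.png")
r=lambda im,x,y,w,h,W,H:cv2.resize(im[y:y+h,x:x+w],(W,H),interpolation=cv2.INTER_CUBIC)
a=np.hstack([r(t,230,110,160,120,400,300),r(s,180,140,160,120,400,300)])
b=np.hstack([r(t,100,155,160,120,400,300),r(s,150,270,160,120,400,300)])
cv2.imwrite("pics/m1.png",np.vstack([a,b]))
```

```text
(no output)
```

View pics/m1.png

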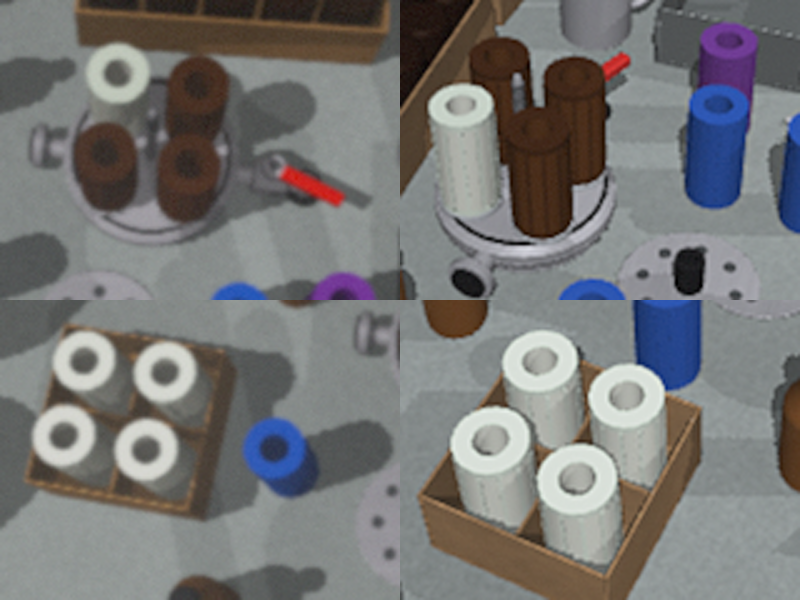

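```bash
cat > h.py <<'E'
import cv2,numpy as np
from workcell import *
def ray(c,p):
    E=np.array(c["extrinsics"]);d=E[:3,:3]@np.array([(p[0]-c["cx"])/c["fx"],-(p[1]-c["cy"])/c["fy"],-1.])
    return E[:3,3],d/np.linalg.norm(d)
def onz(c,p,z):
    o,d=ray(c,p);return o+d*(z-o[2])/d[2]
def tri(cs,ps):
    A=0;b=0;R=[ray(c,p) for c,p in zip(cs,ps)]
    for o,d in R:
        P=np.eye(3)-np.outer(d,d);A=A+P;b=b+P@o
    x=np.linalg.solve(A,b)
    return x,max(np.linalg.norm((np.eye(3)-np.outer(d,d))@(x-o)) for o,d in R)
def proj(c,X):
    E=np.array(c["extrinsics"]);q=E[:3,:3].T@(np.array(X)-E[:3,3])
    return np.array([c["cx"]-c["fx"]*q[0]/q[2],c["cy"]+c["fy"]*q[1]/q[2]])
def ell(mask,g,amin=20):
    """ellipse of the blob nearest g (mask uint8)"""
    cn,_=cv2.findContours(cv2.resize(mask,None,fx=4,fy=4,interpolation=cv2.INTER_CUBIC)//128*255,cv2.RETR_LIST,cv2.CHAIN_APPROX_NONE)
    L=[cv2.fitEllipse(k) for k in cn if cv2.contourArea(k)>16*amin]
    L=[((e[0][0]/4-.375,e[0][1]/4-.375),(e[1][0]/4,e[1][1]/4)) for e in L]
    return min(L,key=lambda e:np.hypot(e[0][0]-g[0],e[0][1]-g[1]))
def hole(img,g,r=6):
    """dark bore near g: dark-weighted centroid of an Otsu blob"""
    x,y=int(round(g[0])),int(round(g[1]))
    w=cv2.GaussianBlur(cv2.resize(img[y-r:y+r+1,x-r:x+r+1].max(2),None,fx=8,fy=8,interpolation=cv2.INTER_CUBIC),(0,0),4)
    _,m=cv2.threshold(w,0,255,cv2.THRESH_BINARY_INV+cv2.THRESH_OTSU)
    n,l,st,ce=cv2.connectedComponentsWithStats(m)
    i=min(range(1,n),key=lambda i:np.hypot(*(ce[i]-w.shape[0]/2))-st[i,4]*.01)
    return (x-r+(ce[i][0]+.5)/8-.5,y-r+(ce[i][1]+.5)/8-.5),st[i,4]/64
E
python3 - <<'E'
from h import *
cs=[camera("top"),camera("side")]
np.set_printoptions(precision=4,suppress=True)
P={"good":((277.2,139.2),(204.8,181.6)),"bA":((308.8,143.2),(220.8,160)),"bB":((272.4,170.8),(236.4,192)),"bC":((305.6,175.6),(250,171.2)),
"f_tl":((134.4,179.2),(207,291)),"f_tr":((166.4,184),(186,325)),"f_bl":((126,209.4),(240.5,308.5)),"f_br":((158.8,215.2),(221,341)),
"purple":((367,228),(311.8,156)),"blue1":((210,211.5),(257,260)),"blue2":((324.5,231),(307.5,182)),"blue3":((320,273),(346,192))}
for k,p in P.items():
    q=[hole(c["img"],g) for c,g in zip(cs,p)]
    x,e=tri(cs,p);y,f=tri(cs,[a[0] for a in q])
    print(k,x,round(e,4),"|",y,round(f,4),[np.round(a[0],1).tolist()+[round(a[1])] for a in q])
for i,c in enumerate(cs):
    h=cv2.cvtColor(c["img"],cv2.COLOR_RGB2HSV);m=((h[...,1]>190)&((h[...,0]<6)|(h[...,0]>174))&(h[...,2]>140)).astype(np.uint8)
    n,l,st,ce=cv2.connectedComponentsWithStats(m);j=1+st[1:,4].argmax();ys,xs=np.where(l==j)
    pts=np.c_[xs,ys].astype(np.float32);W=np.array([onz(c,p,.072) for p in pts])
    r=cv2.minAreaRect((W[:,:2]*1000).astype(np.float32));print("red",st[j],cv2.boxPoints(r).round(1).tolist())
E
```

```text
good [0.6671 0.0479 0.1804] 0.0007 | [0.6676 0.0502 0.1817] 0.0012 [[276.3, 139.0, 87], [204.0, 181.7, 75]]
bA [ 0.6613 -0.0323  0.1896] 0.0 | [ 0.6602 -0.0306  0.1894] 0.0003 [[308.1, 143.7, 74], [220.8, 160.5, 156]]
bB [0.5828 0.0502 0.177 ] 0.001 | [0.5822 0.0527 0.1786] 0.0016 [[271.3, 170.5, 88], [236.4, 192.3, 120]]
bC [ 0.5809 -0.0331  0.1767] 0.0001 | [ 0.5812 -0.0304  0.1814] 0.0012 [[304.6, 175.3, 90], [249.0, 170.3, 100]]
f_tl [0.5066 0.371  0.2229] 0.0064 | [0.5068 0.3749 0.2209] 0.007 [[133.0, 179.0, 88], [206.4, 293.3, 98]]
f_tr [0.5665 0.3516 0.032 ] 0.0113 | [0.5665 0.354  0.0329] 0.0103 [[165.5, 183.5, 86], [185.8, 325.7, 131]]
f_bl [0.4325 0.3804 0.2159] 0.0069 | [0.4327 0.3818 0.2196] 0.007 [[124.9, 208.9, 91], [240.1, 307.9, 124]]
f_br [0.4769 0.3586 0.0292] 0.0115 | [0.4779 0.3622 0.0251] 0.0103 [[157.9, 214.5, 92], [220.5, 343.3, 54]]
purple [ 0.4716 -0.2021  0.1318] 0.003 | [ 0.4694 -0.2017  0.1321] 0.0006 [[366.9, 230.2, 84], [311.3, 155.8, 61]]
blue1 [0.4699 0.1974 0.1346] 0.002 | [0.467  0.2    0.1312] 0.0008 [[209.1, 213.8, 92], [256.6, 261.8, 106]]
blue2 [ 0.4504 -0.0965  0.1316] 0.0046 | [ 0.4473 -0.0979  0.132 ] 0.0002 [[325.0, 234.0, 75], [307.2, 181.4, 70]]
blue3 [ 0.345  -0.0952  0.1327] 0.0038 | [ 0.3401 -0.0983  0.1321] 0.001 [[321.0, 276.3, 68], [347.1, 191.6, 71]]
red [343 177  24  14 117] [[582.2000122070312, -194.89999389648438], [596.0, -200.8000030517578], [621.7000122070312, -141.5], [607.9000244140625, -135.5]]
red [261 162  11  10  49] [[583.7999877929688, -199.3000030517578], [601.5, -204.5], [613.9000244140625, -162.8000030517578], [596.0999755859375, -157.5]]
```

Run:
```python
from h import *
cs=[camera("top"),camera("side")]
np.set_printoptions(precision=4,suppress=True)
P={"f_tl":((134.4,179.2),(186,325)),"f_tr":((166.4,184),(207,291)),"f_bl":((126,209.4),(221,341)),"f_br":((158.8,215.2),(240.5,308.5))}
def white(c,g,r):
    im=c["img"];m=np.zeros(im.shape[:2],np.uint8);cv2.circle(m,(int(g[0]),int(g[1])),r,1,-1)
    v=im.min(2)
    return ell(((v>np.percentile(v[m>0],75)*.88)&(m>0)).astype(np.uint8)*255,g,60)
P["good"]=((277.2,139.2),(204.8,181.6))
for k,p in P.items():
    q=[white(c,g,r) for c,g,r in zip(cs,p,(16,22))];h=[hole(c["img"],g) for c,g in zip(cs,p)]
    print(k,*tri(cs,[a[0] for a in q]),"hole",*tri(cs,[a[0] for a in h]),"top@.13",onz(cs[0],h[0][0],.177 if k=="good" else .13),[np.round(a,1).tolist() for a in q])
print("tub",[onz(cs[0],p,.085) for p in((391,198),(466,200),(465,270),(390,268))])
q=[hole(c["img"],g,9) for c,g in zip(cs,((269,243),(296,243)))];print("knob",tri(cs,[a[0] for a in q]),q)
a=cv2.resize(cs[0]["img"][150:290,220:480,::-1],None,fx=3,fy=3,interpolation=cv2.INTER_CUBIC)
cv2.imwrite("pics/m2.png",a)
```

```text
f_tl [0.5363 0.408  0.1333] 0.0012506879399609334 hole [0.5359 0.408  0.1337] 0.001151092811756507 top@.13 [0.5356 0.409  0.13  ] [[[133.1, 178.9], [12.1, 12.9]], [[185.6, 325.8], [13.0, 15.7]]]
f_tr [0.5338 0.3228 0.1333] 0.0013900511789734801 hole [0.5323 0.322  0.136 ] 0.0006429984406561674 top@.13 [0.5331 0.3236 0.13  ] [[[165.5, 183.5], [22.1, 23.7]], [[205.4, 294.0], [10.9, 14.9]]]
f_bl [0.4559 0.4146 0.1331] 0.0010332722334479546 hole [0.4556 0.4165 0.1278] 0.00010395557303319936 top@.13 [0.4551 0.4157 0.13  ] [[[125.1, 208.8], [22.4, 23.9]], [[220.5, 341.2], [13.7, 16.3]]]
f_br [0.4509 0.3286 0.1326] 0.0011512680107276202 hole [0.4508 0.3287 0.1334] 0.0012882043334119478 top@.13 [0.4501 0.3294 0.13  ] [[[158.0, 214.5], [22.7, 23.8]], [[240.1, 308.1], [25.1, 29.2]]]
good [0.6716 0.0504 0.163 ] 0.0014025608241858304 hole [0.6676 0.0502 0.1817] 0.0012097919635700805 top@.13 [0.668  0.0502 0.177 ] [[[276.5, 139.0], [22.7, 24.5]], [[204.1, 187.3], [23.9, 31.4]]]
tub [array([ 0.5711, -0.2661,  0.085 ]), array([ 0.5878, -0.4639,  0.085 ]), array([ 0.4022, -0.4678,  0.085 ]), array([ 0.3857, -0.2759,  0.085 ])]
knob (array([0.4261, 0.0407, 0.0322]), np.float64(0.0011728635247418937)) [((np.float64(270.46732313661795), np.float64(242.21420998014798)), np.float64(173.15625)), ((np.float64(295.37426736872203), np.float64(245.81257147622225)), np.float64(163.953125))]
```

View pics/m2.png

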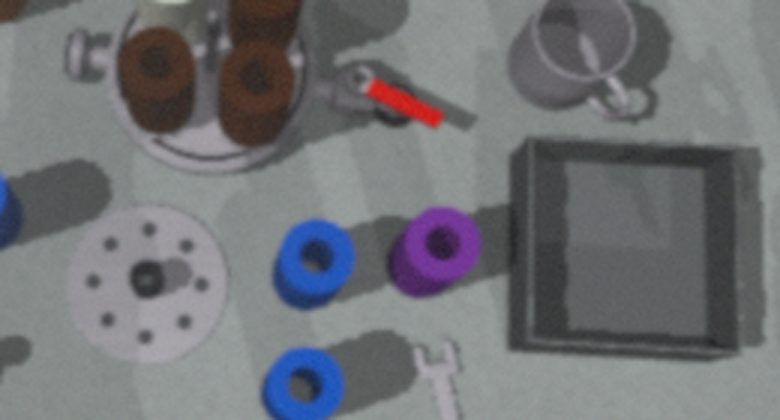

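The crop shows the tub rim at about (396–466, 197–267) px, its centre near (431,232). The plate knob is at (269,242), and the blue and purple cartridges stand between plate and tub.

```bash
cat > plan.py <<'E'
# usage: plan.py "x,y,z[,t]" ...   (mm, closing direction deg) -> rows relative to the present pose, tool axes
import sys,numpy as np
from workcell import *
from scipy.spatial.transform import Rotation as Ro
o=get_obs();R=Ro.from_quat(o["ee_rot"]);p=np.array(o["position"]);M=R.as_matrix();t0=np.degrees(np.arctan2(M[1,1],M[0,1]))
print("at",(p*1000).round(1),"t",t0.round(1),"tilt",np.degrees(np.arccos(-M[2,2])).round(2),"F",np.round(o["ft_force"],1),"grip",round(float(o["grip_width"]),3),round(float(o["grasp_force"]),1),"clk",round(float(o["clock"]),2))
for a in sys.argv[1:]:
    v=[float(x) for x in a.split(",")];t=v[3] if len(v)>3 else t0
    d=R.inv().apply(np.array(v[:3])/1000-p)
    c,s=np.cos(np.radians(t)),np.sin(np.radians(t))
    T=Ro.from_matrix(np.array([[-s,c,0],[c,s,0],[0,0,-1]]))
    print(a,d.round(4).tolist(),(R.inv()*T).as_rotvec(degrees=True).round(1).tolist())
E
python3 plan.py 257,-570,330 581,-31,300,-46 581,-31,142,-46
```

```text
at [ 257.  -569.6  231.1] t -65.7 tilt 0.02 F [0.1 0.1 0.2] grip 0.998 0.0 clk 0.3
257,-570,330 [-0.0002, 0.0003, -0.0989] [-0.0, -0.0, -0.0]
581,-31,300,-46 [0.5169, -0.3577, -0.0688] [-0.0, -0.0, -19.7]
581,-31,142,-46 [0.5169, -0.3576, 0.0892] [-0.0, -0.0, -19.7]
```

Request:
{"fn": "carry_out", "kwargs": {
  "motion": [
    {"xyz": [0, 0, -0.05], "angular": [0, 0, 0]},
    {"xyz": [0, 0, -0.099], "angular": [0, 0, 0]},
    {"xyz": [0.517, -0.358, -0.099], "angular": [0, 0, -19.7]},
    {"xyz": [0.517, -0.358, -0.099], "angular": [0, 0, -19.7]},
    {"xyz": [0.517, -0.358, -0.099], "angular": [0, 0, -19.7]},
    {"xyz": [0.517, -0.358, -0.099], "angular": [0, 0, -19.7]},
    {"xyz": [0.517, -0.358, -0.099], "angular": [0, 0, -19.7]},
    {"xyz": [0.517, -0.358, -0.099], "angular": [0, 0, -19.7]},
    {"xyz": [0.517, -0.358, -0.099], "angular": [0, 0, -19.7]},
    {"xyz": [0.517, -0.358, -0.099], "angular": [0, 0, -19.7]},
    {"xyz": [0.517, -0.358, -0.099], "angular": [0, 0, -19.7]},
    {"xyz": [0.517, -0.358, -0.099], "angular": [0, 0, -19.7]}
  ],
  "hand": 1,
  "grip_force": 60
}}

```text
clock: 1.5
position: [0.5153, -0.1394, 0.3306]
ee_rot: [0.927, 0.374, 0.0, 0.0]
ft_force: [0.6, -0.8, 0.4]
grip_width: 1.005
grasp_force: 0.0
```

```bash
python3 plan.py 581,-31,230,-46 581,-31,142,-46
```

```text
at [ 515.3 -139.4  330.6] t -46.0 tilt 0.05 F [ 0.6 -0.8  0.4] grip 1.005 0.0 clk 1.5
581,-31,230,-46 [0.1225, -0.0325, 0.1006] [0.0, -0.0, -0.0]
581,-31,142,-46 [0.1225, -0.0325, 0.1886] [0.0, -0.0, -0.0]
```

Request:
{"fn": "carry_out", "kwargs": {
  "motion": [
    {"xyz": [0.1225, -0.0325, 0.05], "angular": [0, 0, 0]},
    {"xyz": [0.1225, -0.0325, 0.05], "angular": [0, 0, 0]},
    {"xyz": [0.1225, -0.0325, 0.05], "angular": [0, 0, 0]},
    {"xyz": [0.1225, -0.0325, 0.08], "angular": [0, 0, 0]},
    {"xyz": [0.1225, -0.0325, 0.1], "angular": [0, 0, 0]},
    {"xyz": [0.1225, -0.0325, 0.1], "angular": [0, 0, 0]},
    {"xyz": [0.1225, -0.0325, 0.1], "angular": [0, 0, 0]}
  ]
}}

```text
clock: 2.2
position: [0.5803, -0.033, 0.2309]
ee_rot: [0.927, 0.374, 0.0, 0.0]
ft_force: [0.6, -0.8, 1.0]
grip_width: 1.002
grasp_force: 0.0
```

```bash
python3 plan.py 581,-31,142,-46; python3 -c "
from h import *
a=[camera(n)['img'][:,:,::-1] for n in ('top','side')]
r=lambda im,x,y:cv2.resize(im[y:y+150,x:x+130],(390,450),interpolation=cv2.INTER_CUBIC)
cv2.imwrite('pics/g1.png',np.hstack([r(a[0],240,90),r(a[1],170,80)]))"
```

```text
at [580.3 -33.  230.9] t -46.0 tilt 0.01 F [ 0.6 -0.8  1. ] grip 1.002 0.0 clk 2.2
581,-31,142,-46 [0.0018, -0.001, 0.0889] [0.0, -0.0, -0.0]
```

View pics/g1.png

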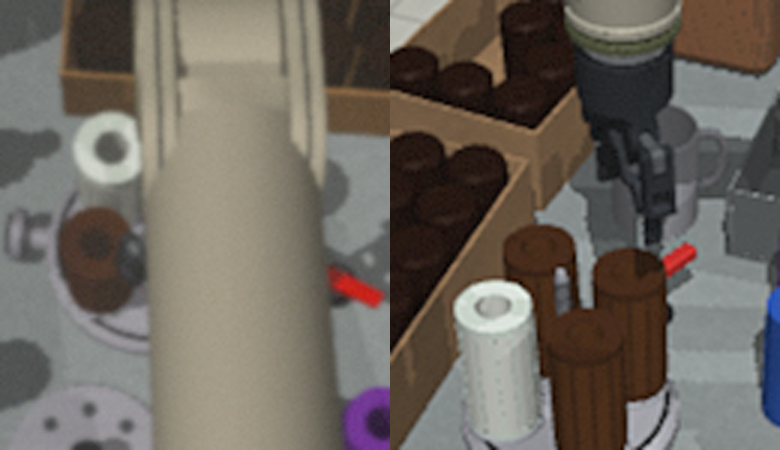

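The gripper stands above the brown cartridge nearest the drain; one finger shows at (135,250) of the left crop, with free space beside it.

Request:
{"fn": "carry_out", "kwargs": {
  "motion": [
    {"xyz": [0.002, -0.001, 0.03], "angular": [0, 0, 0]},
    {"xyz": [0.002, -0.001, 0.05], "angular": [0, 0, 0]},
    {"xyz": [0.002, -0.001, 0.07], "angular": [0, 0, 0]},
    {"xyz": [0.002, -0.001, 0.089], "angular": [0, 0, 0]},
    {"xyz": [0.002, -0.001, 0.089], "angular": [0, 0, 0]}
  ]
}}

```text
clock: 2.8
position: [0.5802, -0.031, 0.1402]
ee_rot: [0.927, 0.374, -0.001, -0.0]
ft_force: [0.4, -0.0, 0.5]
grip_width: 1.0
grasp_force: 0.0
```

Request:
{"fn": "carry_out", "kwargs": {
  "motion": [
    {"xyz": [0, 0, 0], "angular": [0, 0, 0]},
    {"xyz": [0, 0, 0], "angular": [0, 0, 0]},
    {"xyz": [0, 0, 0], "angular": [0, 0, 0]},
    {"xyz": [0, 0, 0], "angular": [0, 0, 0]},
    {"xyz": [0, 0, 0], "angular": [0, 0, 0]},
    {"xyz": [0, 0, 0], "angular": [0, 0, 0]},
    {"xyz": [0, 0, 0], "angular": [0, 0, 0]},
    {"xyz": [0, 0, 0], "angular": [0, 0, 0]}
  ],
  "hand": 0
}}

```text
clock: 3.6
position: [0.5824, -0.0309, 0.1438]
ee_rot: [0.927, 0.374, 0.002, 0.001]
ft_force: [-0.4, -0.9, 6.7]
grip_width: 0.711
grasp_force: 64.6
```

Request:
{"fn": "carry_out", "kwargs": {
  "motion": [
    {"xyz": [0, 0, -0.02], "angular": [0, 0, 0]},
    {"xyz": [0, 0, -0.05], "angular": [0, 0, 0]},
    {"xyz": [0, 0, -0.09], "angular": [0, 0, 0]},
    {"xyz": [0, 0, -0.13], "angular": [0, 0, 0]},
    {"xyz": [0, 0, -0.16], "angular": [0, 0, 0]},
    {"xyz": [0, 0, -0.175], "angular": [0, 0, 0]},
    {"xyz": [0, 0, -0.175], "angular": [0, 0, 0]}
  ]
}}

```text
clock: 4.3
position: [0.5818, -0.0305, 0.3185]
ee_rot: [0.927, 0.374, 0.002, 0.001]
ft_force: [0.6, 1.5, -3.2]
grip_width: 0.709
grasp_force: 65.8
```

```bash
python3 plan.py 529,-418,318,-46 529,-418,180,-46 529,-418,102,-46
```

```text
at [581.8 -30.5 318.5] t -46.0 tilt 0.22 F [ 0.6  1.5 -3.2] grip 0.709 65.8 clk 4.3
529,-418,318,-46 [-0.3071, 0.2422, 0.0005] [0.2, -0.1, -0.0]
529,-418,180,-46 [-0.3074, 0.2418, 0.1385] [0.2, -0.1, -0.0]
529,-418,102,-46 [-0.3076, 0.2416, 0.2165] [0.2, -0.1, -0.0]
```

Request:
{"fn": "carry_out", "kwargs": {
  "motion": [
    {"xyz": [-0.02, 0.016, 0], "angular": [0, 0, 0]},
    {"xyz": [-0.05, 0.04, 0], "angular": [0, 0, 0]},
    {"xyz": [-0.085, 0.067, 0], "angular": [0, 0, 0]},
    {"xyz": [-0.12, 0.095, 0], "angular": [0, 0, 0]},
    {"xyz": [-0.155, 0.122, 0], "angular": [0, 0, 0]},
    {"xyz": [-0.19, 0.15, 0], "angular": [0, 0, 0]},
    {"xyz": [-0.225, 0.177, 0], "angular": [0, 0, 0]},
    {"xyz": [-0.26, 0.205, 0], "angular": [0, 0, 0]},
    {"xyz": [-0.29, 0.229, 0], "angular": [0, 0, 0]},
    {"xyz": [-0.307, 0.242, 0], "angular": [0, 0, 0]},
    {"xyz": [-0.307, 0.242, 0.03], "angular": [0, 0, 0]},
    {"xyz": [-0.307, 0.242, 0.07], "angular": [0, 0, 0]}
  ]
}}

```text
clock: 5.5
position: [0.528, -0.419, 0.2448]
ee_rot: [0.928, 0.374, 0.0, 0.0]
ft_force: [0.9, -0.0, -3.4]
grip_width: 0.712
grasp_force: 65.8
```

Request:
{"fn": "carry_out", "kwargs": {
  "motion": [
    {"xyz": [0, 0, 0.04], "angular": [0, 0, 0]},
    {"xyz": [0, 0, 0.08], "angular": [0, 0, 0]},
    {"xyz": [0, 0, 0.11], "angular": [0, 0, 0]},
    {"xyz": [0, 0, 0.13], "angular": [0, 0, 0]},
    {"xyz": [0, 0, 0.142], "angular": [0, 0, 0]},
    {"xyz": [0, 0, 0.146], "angular": [0, 0, 0]},
    {"xyz": [0, 0, 0.146], "angular": [0, 0, 0]}
  ]
}}

```text
clock: 6.2
position: [0.528, -0.4178, 0.0999]
ee_rot: [0.927, 0.374, -0.0, -0.0]
ft_force: [0.4, -0.2, -2.2]
grip_width: 0.716
grasp_force: 65.7
```

```bash
python3 plan.py; python3 -c "
from h import *
a=[camera(n)['img'][:,:,::-1] for n in ('top','side')]
r=lambda im,x,y:cv2.resize(im[y:y+150,x:x+130],(390,450),interpolation=cv2.INTER_CUBIC)
cv2.imwrite('pics/g2.png',np.hstack([r(a[0],250,100),r(a[1],250,40)]))"
```

```text
at [ 528.  -417.8   99.9] t -46.0 tilt 0.04 F [ 0.4 -0.2 -2.2] grip 0.716 65.7 clk 6.2
```

View pics/g2.png

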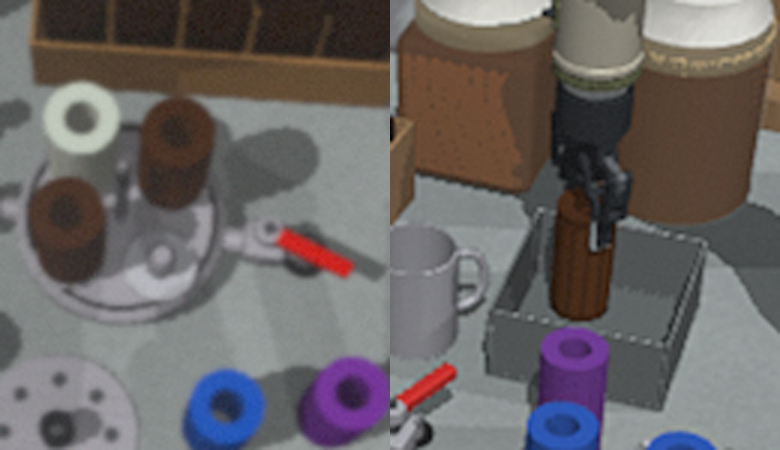

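The cartridge hangs inside the tub, in its far corner. The seat is bare, with its spigot at about (304,185) px. I release it and go for the next one.

Request:
{"fn": "carry_out", "kwargs": {
  "motion": [
    {"xyz": [0, 0, 0.004], "angular": [0, 0, 0]},
    {"xyz": [0, 0, 0.004], "angular": [0, 0, 0]}
  ]
}}

```text
clock: 6.5
position: [0.529, -0.4186, 0.0979]
ee_rot: [0.927, 0.374, 0.001, 0.001]
ft_force: [1.3, -0.9, 2.2]
grip_width: 0.711
grasp_force: 66.1
```

Request:
{"fn": "carry_out", "kwargs": {
  "motion": [
    {"xyz": [0, 0, 0], "angular": [0, 0, 0]},
    {"xyz": [0, 0, 0], "angular": [0, 0, 0]},
    {"xyz": [0, 0, 0], "angular": [0, 0, 0]},
    {"xyz": [0, 0, 0], "angular": [0, 0, 0]},
    {"xyz": [0, 0, 0], "angular": [0, 0, 0]},
    {"xyz": [0, 0, -0.04], "angular": [0, 0, 0]},
    {"xyz": [0, 0, -0.09], "angular": [0, 0, 0]},
    {"xyz": [0, 0, -0.14], "angular": [0, 0, 0]},
    {"xyz": [0, 0, -0.19], "angular": [0, 0, 0]},
    {"xyz": [0, 0, -0.22], "angular": [0, 0, 0]}
  ],
  "hand": 1
}}

```text
clock: 7.5
position: [0.5287, -0.4182, 0.3213]
ee_rot: [0.927, 0.374, 0.001, 0.002]
ft_force: [1.1, 0.4, 0.5]
grip_width: 1.0
grasp_force: 0.0
```

```bash
python3 plan.py 582,52,300,44 582,52,235,44 582,52,142,44
```

```text
at [ 528.7 -418.2  321.3] t -46.0 tilt 0.29 F [1.1 0.4 0.5] grip 1.0 0.0 clk 7.5
582,52,300,44 [0.3648, -0.3014, 0.0201] [0.3, 0.2, -90.0]
582,52,235,44 [0.3648, -0.3018, 0.0851] [0.3, 0.2, -90.0]
582,52,142,44 [0.3647, -0.3022, 0.1781] [0.3, 0.2, -90.0]
```

Request:
{"fn": "carry_out", "kwargs": {
  "motion": [
    {"xyz": [0.365, -0.302, 0.02], "angular": [0, 0, -90]},
    {"xyz": [0.365, -0.302, 0.02], "angular": [0, 0, -90]},
    {"xyz": [0.365, -0.302, 0.02], "angular": [0, 0, -90]},
    {"xyz": [0.365, -0.302, 0.02], "angular": [0, 0, -90]},
    {"xyz": [0.365, -0.302, 0.02], "angular": [0, 0, -90]},
    {"xyz": [0.365, -0.302, 0.02], "angular": [0, 0, -90]},
    {"xyz": [0.365, -0.302, 0.02], "angular": [0, 0, -90]},
    {"xyz": [0.365, -0.302, 0.02], "angular": [0, 0, -90]},
    {"xyz": [0.365, -0.302, 0.02], "angular": [0, 0, -90]},
    {"xyz": [0.365, -0.302, 0.02], "angular": [0, 0, -90]},
    {"xyz": [0.365, -0.302, 0.05], "angular": [0, 0, -90]},
    {"xyz": [0.365, -0.302, 0.08], "angular": [0, 0, -90]}
  ]
}}

```text
clock: 8.7
position: [0.5814, 0.0543, 0.2362]
ee_rot: [0.389, 0.921, 0.001, 0.001]
ft_force: [0.3, -1.4, -1.6]
grip_width: 1.001
grasp_force: 0.0
```

```bash
python3 plan.py 582,52,142,44
```

```text
at [581.4  54.3 236.2] t 44.3 tilt 0.12 F [ 0.3 -1.4 -1.6] grip 1.001 0.0 clk 8.7
582,52,142,44 [-0.0019, -0.0013, 0.0942] [0.1, 0.1, 0.3]
```

Request:
{"fn": "carry_out", "kwargs": {
  "motion": [
    {"xyz": [-0.001, -0.001, 0.02], "angular": [0, 0, 0]},
    {"xyz": [-0.001, -0.001, 0.04], "angular": [0, 0, 0]},
    {"xyz": [-0.001, -0.001, 0.06], "angular": [0, 0, 0]},
    {"xyz": [-0.001, -0.001, 0.08], "angular": [0, 0, 0]},
    {"xyz": [-0.001, -0.001, 0.094], "angular": [0, 0, 0]},
    {"xyz": [-0.001, -0.001, 0.094], "angular": [0, 0, 0]}
  ]
}}

```text
clock: 9.3
position: [0.5801, 0.0511, 0.1406]
ee_rot: [0.391, 0.92, -0.001, -0.001]
ft_force: [-0.2, -0.2, -0.4]
grip_width: 1.0
grasp_force: 0.0
```

Request:
{"fn": "carry_out", "kwargs": {
  "motion": [
    {"xyz": [0, 0, 0], "angular": [0, 0, 0]},
    {"xyz": [0, 0, 0], "angular": [0, 0, 0]},
    {"xyz": [0, 0, 0], "angular": [0, 0, 0]},
    {"xyz": [0, 0, 0], "angular": [0, 0, 0]},
    {"xyz": [0, 0, 0], "angular": [0, 0, 0]},
    {"xyz": [0, 0, 0], "angular": [0, 0, 0]},
    {"xyz": [0, 0, 0], "angular": [0, 0, 0]},
    {"xyz": [0, 0, 0], "angular": [0, 0, 0]}
  ],
  "hand": 0
}}

```text
clock: 10.1
position: [0.5821, 0.0517, 0.1439]
ee_rot: [0.391, 0.92, 0.001, 0.001]
ft_force: [-0.3, 0.8, 5.6]
grip_width: 0.716
grasp_force: 47.5
```

Request:
{"fn": "carry_out", "kwargs": {
  "motion": [
    {"xyz": [0, 0, -0.02], "angular": [0, 0, 0]},
    {"xyz": [0, 0, -0.05], "angular": [0, 0, 0]},
    {"xyz": [0, 0, -0.09], "angular": [0, 0, 0]},
    {"xyz": [0, 0, -0.13], "angular": [0, 0, 0]},
    {"xyz": [0, 0, -0.16], "angular": [0, 0, 0]},
    {"xyz": [0, 0, -0.175], "angular": [0, 0, 0]},
    {"xyz": [0, 0, -0.175], "angular": [0, 0, 0]}
  ]
}}

```text
clock: 10.8
position: [0.5816, 0.0517, 0.3189]
ee_rot: [0.391, 0.92, 0.001, 0.001]
ft_force: [0.8, -0.9, -2.0]
grip_width: 0.71
grasp_force: 67.7
```

```bash
python3 plan.py 439,-418,318,44
```

```text
at [581.6  51.7 318.9] t 44.0 tilt 0.16 F [ 0.8 -0.9 -2. ] grip 0.71 67.7 clk 10.8
439,-418,318,44 [-0.2389, -0.4288, 0.0005] [0.1, 0.1, -0.0]
```

Request:
{"fn": "carry_out", "kwargs": {
  "motion": [
    {"xyz": [-0.012, -0.021, 0], "angular": [0, 0, 0]},
    {"xyz": [-0.03, -0.054, 0], "angular": [0, 0, 0]},
    {"xyz": [-0.052, -0.093, 0], "angular": [0, 0, 0]},
    {"xyz": [-0.074, -0.132, 0], "angular": [0, 0, 0]},
    {"xyz": [-0.096, -0.172, 0], "angular": [0, 0, 0]},
    {"xyz": [-0.118, -0.212, 0], "angular": [0, 0, 0]},
    {"xyz": [-0.14, -0.252, 0], "angular": [0, 0, 0]},
    {"xyz": [-0.162, -0.291, 0], "angular": [0, 0, 0]},
    {"xyz": [-0.184, -0.33, 0], "angular": [0, 0, 0]},
    {"xyz": [-0.206, -0.37, 0], "angular": [0, 0, 0]},
    {"xyz": [-0.227, -0.407, 0], "angular": [0, 0, 0]},
    {"xyz": [-0.239, -0.429, 0], "angular": [0, 0, 0]}
  ]
}}

```text
clock: 12.0
position: [0.4354, -0.422, 0.3143]
ee_rot: [0.393, 0.92, 0.0, -0.002]
ft_force: [-0.5, 0.3, -1.5]
grip_width: 0.711
grasp_force: 67.5
```

Request:
{"fn": "carry_out", "kwargs": {
  "motion": [
    {"xyz": [0, 0, 0.03], "angular": [0, 0, 0]},
    {"xyz": [0, 0, 0.07], "angular": [0, 0, 0]},
    {"xyz": [0, 0, 0.11], "angular": [0, 0, 0]},
    {"xyz": [0, 0, 0.15], "angular": [0, 0, 0]},
    {"xyz": [0, 0, 0.185], "angular": [0, 0, 0]},
    {"xyz": [0, 0, 0.205], "angular": [0, 0, 0]},
    {"xyz": [0, 0, 0.216], "angular": [0, 0, 0]},
    {"xyz": [0, 0, 0.22], "angular": [0, 0, 0]},
    {"xyz": [0, 0, 0.22], "angular": [0, 0, 0]}
  ]
}}

```text
clock: 12.9
position: [0.439, -0.4175, 0.0974]
ee_rot: [0.39, 0.921, 0.0, 0.0]
ft_force: [2.2, 3.1, 5.6]
grip_width: 0.71
grasp_force: 65.5
```

Request:
{"fn": "carry_out", "kwargs": {
  "motion": [
    {"xyz": [0, 0, 0], "angular": [0, 0, 0]},
    {"xyz": [0, 0, 0], "angular": [0, 0, 0]},
    {"xyz": [0, 0, 0], "angular": [0, 0, 0]},
    {"xyz": [0, 0, 0], "angular": [0, 0, 0]},
    {"xyz": [0, 0, 0], "angular": [0, 0, 0]},
    {"xyz": [0, 0, -0.04], "angular": [0, 0, 0]},
    {"xyz": [0, 0, -0.09], "angular": [0, 0, 0]},
    {"xyz": [0, 0, -0.14], "angular": [0, 0, 0]},
    {"xyz": [0, 0, -0.19], "angular": [0, 0, 0]},
    {"xyz": [0, 0, -0.22], "angular": [0, 0, 0]}
  ],
  "hand": 1
}}

```text
clock: 13.9
position: [0.4389, -0.4187, 0.3219]
ee_rot: [0.391, 0.92, -0.001, 0.002]
ft_force: [0.2, -1.1, -0.1]
grip_width: 0.997
grasp_force: 0.0
```

```bash
python3 plan.py 663,-31,300,44 663,-31,235,44
python3 - <<'E'
from h import *
c=camera("top");np.set_printoptions(precision=4,suppress=True)
for g in((308.1,143.7),):
    h=hole(c["img"],g);print(h,onz(c,h[0],.18))
h=hole(c["img"],(269.5,242),9);print("knob",h,onz(c,h[0],.035))
E
```

```text
at [ 438.9 -418.7  321.9] t 44.0 tilt 0.27 F [ 0.2 -1.1 -0.1] grip 0.997 0.0 clk 13.9
663,-31,300,44 [0.1235, 0.4305, 0.0213] [0.0, 0.3, -0.0]
663,-31,235,44 [0.1238, 0.4305, 0.0863] [0.0, 0.3, -0.0]
((np.float64(308.0993514750763), np.float64(143.65545523906408)), np.float64(76.796875)) [ 0.6634 -0.0308  0.18  ]
knob ((np.float64(270.83971713199065), np.float64(242.1227580171147)), np.float64(180.765625)) [0.4249 0.0394 0.035 ]
```

Request:
{"fn": "carry_out", "kwargs": {
  "motion": [
    {"xyz": [0.1245, 0.432, 0.02], "angular": [0, 0, 0]},
    {"xyz": [0.1245, 0.432, 0.02], "angular": [0, 0, 0]},
    {"xyz": [0.1245, 0.432, 0.02], "angular": [0, 0, 0]},
    {"xyz": [0.1245, 0.432, 0.02], "angular": [0, 0, 0]},
    {"xyz": [0.1245, 0.432, 0.02], "angular": [0, 0, 0]},
    {"xyz": [0.1245, 0.432, 0.02], "angular": [0, 0, 0]},
    {"xyz": [0.1245, 0.432, 0.02], "angular": [0, 0, 0]},
    {"xyz": [0.1245, 0.432, 0.02], "angular": [0, 0, 0]},
    {"xyz": [0.1245, 0.432, 0.02], "angular": [0, 0, 0]},
    {"xyz": [0.1245, 0.432, 0.04], "angular": [0, 0, 0]},
    {"xyz": [0.1245, 0.432, 0.07], "angular": [0, 0, 0]},
    {"xyz": [0.1245, 0.432, 0.085], "angular": [0, 0, 0]}
  ]
}}

```text
clock: 15.15
position: [0.6619, -0.0287, 0.2293]
ee_rot: [0.391, 0.921, -0.001, -0.001]
ft_force: [-0.4, -0.5, 0.1]
grip_width: 1.0
grasp_force: 0.0
```

```bash
python3 plan.py 664.5,-31,142,44
```

```text
at [661.9 -28.7 229.3] t 44.0 tilt 0.18 F [-0.4 -0.5  0.1] grip 1.0 0.0 clk 15.15
664.5,-31,142,44 [-0.0036, 0.0005, 0.0873] [-0.1, -0.1, 0.0]
```

Request:
{"fn": "carry_out", "kwargs": {
  "motion": [
    {"xyz": [-0.0025, 0, 0.02], "angular": [0, 0, 0]},
    {"xyz": [-0.0025, 0, 0.04], "angular": [0, 0, 0]},
    {"xyz": [-0.0025, 0, 0.06], "angular": [0, 0, 0]},
    {"xyz": [-0.0025, 0, 0.08], "angular": [0, 0, 0]},
    {"xyz": [-0.0025, 0, 0.091], "angular": [0, 0, 0]},
    {"xyz": [-0.0025, 0, 0.091], "angular": [0, 0, 0]}
  ]
}}

```text
clock: 15.75
position: [0.6636, -0.0313, 0.1399]
ee_rot: [0.391, 0.92, -0.001, -0.001]
ft_force: [-0.6, -0.3, 0.3]
grip_width: 0.997
grasp_force: 0.0
```

Request:
{"fn": "carry_out", "kwargs": {
  "motion": [
    {"xyz": [0, 0, 0], "angular": [0, 0, 0]},
    {"xyz": [0, 0, 0], "angular": [0, 0, 0]},
    {"xyz": [0, 0, 0], "angular": [0, 0, 0]},
    {"xyz": [0, 0, 0], "angular": [0, 0, 0]},
    {"xyz": [0, 0, 0], "angular": [0, 0, 0]},
    {"xyz": [0, 0, 0], "angular": [0, 0, 0]},
    {"xyz": [0, 0, 0], "angular": [0, 0, 0]},
    {"xyz": [0, 0, 0], "angular": [0, 0, 0]}
  ],
  "hand": 0
}}

```text
clock: 16.55
position: [0.6653, -0.0309, 0.1432]
ee_rot: [0.391, 0.92, 0.0, 0.001]
ft_force: [-0.7, -1.2, 6.6]
grip_width: 0.716
grasp_force: 65.2
```

Request:
{"fn": "carry_out", "kwargs": {
  "motion": [
    {"xyz": [0, 0, -0.02], "angular": [0, 0, 0]},
    {"xyz": [0, 0, -0.05], "angular": [0, 0, 0]},
    {"xyz": [0, 0, -0.09], "angular": [0, 0, 0]},
    {"xyz": [0, 0, -0.13], "angular": [0, 0, 0]},
    {"xyz": [0, 0, -0.16], "angular": [0, 0, 0]},
    {"xyz": [0, 0, -0.18], "angular": [0, 0, 0]},
    {"xyz": [0, 0, -0.18], "angular": [0, 0, 0]}
  ]
}}

```text
clock: 17.25
position: [0.6654, -0.0302, 0.3248]
ee_rot: [0.391, 0.92, 0.001, 0.002]
ft_force: [0.2, 0.6, -2.4]
grip_width: 0.713
grasp_force: 65.4
```

```bash
python3 plan.py 484,-326,318,44 484,-326,98,44
```

```text
at [665.4 -30.2 324.8] t 44.0 tilt 0.3 F [ 0.2  0.6 -2.4] grip 0.713 65.4 clk 17.25
484,-326,318,44 [-0.0868, -0.336, 0.0058] [0.2, 0.2, -0.0]
484,-326,98,44 [-0.0861, -0.3368, 0.2258] [0.2, 0.2, -0.0]
```

Request:
{"fn": "carry_out", "kwargs": {
  "motion": [
    {"xyz": [-0.005, -0.02, 0], "angular": [0, 0, 0]},
    {"xyz": [-0.013, -0.05, 0], "angular": [0, 0, 0]},
    {"xyz": [-0.022, -0.087, 0], "angular": [0, 0, 0]},
    {"xyz": [-0.032, -0.125, 0], "angular": [0, 0, 0]},
    {"xyz": [-0.042, -0.163, 0], "angular": [0, 0, 0]},
    {"xyz": [-0.052, -0.2, 0], "angular": [0, 0, 0]},
    {"xyz": [-0.062, -0.24, 0], "angular": [0, 0, 0]},
    {"xyz": [-0.072, -0.28, 0], "angular": [0, 0, 0]},
    {"xyz": [-0.082, -0.317, 0], "angular": [0, 0, 0]},
    {"xyz": [-0.087, -0.336, 0], "angular": [0, 0, 0]},
    {"xyz": [-0.087, -0.336, 0], "angular": [0, 0, 0]}
  ]
}}

```text
clock: 18.35
position: [0.4803, -0.3303, 0.3195]
ee_rot: [0.394, 0.919, -0.001, -0.001]
ft_force: [0.2, -0.4, -2.5]
grip_width: 0.709
grasp_force: 65.4
```

Request:
{"fn": "carry_out", "kwargs": {
  "motion": [
    {"xyz": [0, 0, 0.03], "angular": [0, 0, 0]},
    {"xyz": [0, 0, 0.07], "angular": [0, 0, 0]},
    {"xyz": [0, 0, 0.11], "angular": [0, 0, 0]},
    {"xyz": [0, 0, 0.15], "angular": [0, 0, 0]},
    {"xyz": [0, 0, 0.185], "angular": [0, 0, 0]},
    {"xyz": [0, 0, 0.21], "angular": [0, 0, 0]},
    {"xyz": [0, 0, 0.222], "angular": [0, 0, 0]},
    {"xyz": [0, 0, 0.226], "angular": [0, 0, 0]},
    {"xyz": [0, 0, 0.226], "angular": [0, 0, 0]}
  ]
}}

```text
clock: 19.25
position: [0.4831, -0.3268, 0.0971]
ee_rot: [0.391, 0.92, -0.001, 0.0]
ft_force: [-8.0, 1.8, 14.2]
grip_width: 0.713
grasp_force: 64.1
```

Request:
{"fn": "carry_out", "kwargs": {
  "motion": [
    {"xyz": [0, 0, 0], "angular": [0, 0, 0]},
    {"xyz": [0, 0, 0], "angular": [0, 0, 0]},
    {"xyz": [0, 0, 0], "angular": [0, 0, 0]},
    {"xyz": [0, 0, 0], "angular": [0, 0, 0]},
    {"xyz": [0, 0, 0], "angular": [0, 0, 0]},
    {"xyz": [0, 0, -0.04], "angular": [0, 0, 0]},
    {"xyz": [0, 0, -0.09], "angular": [0, 0, 0]},
    {"xyz": [0, 0, -0.14], "angular": [0, 0, 0]},
    {"xyz": [0, 0, -0.19], "angular": [0, 0, 0]},
    {"xyz": [0, 0, -0.22], "angular": [0, 0, 0]}
  ],
  "hand": 1
}}

```text
clock: 20.25
position: [0.4838, -0.3267, 0.3197]
ee_rot: [0.391, 0.92, -0.001, 0.002]
ft_force: [0.4, -0.5, 0.2]
grip_width: 1.001
grasp_force: 0.0
```

```bash
cat > fresh.py <<'E'
from h import *
cs=[camera("top"),camera("side")];np.set_printoptions(precision=4,suppress=True)
P={"f_tl":((134.4,179.2),(186,325)),"f_tr":((166.4,184),(205.5,293)),"f_bl":((126,209.4),(221,341)),"f_br":((158.8,215.2),(240.5,308.5)),"good":((276.5,139),(204,181.6))}
for k,p in P.items():
    try:
        h=[hole(c["img"],g) for c,g in zip(cs,p)];print(k,*tri(cs,[a[0] for a in h]),"top@",onz(cs[0],h[0][0],.18 if k=="good" else .133),[np.round(a[0],1).tolist() for a in h])
    except Exception as e:print(k,e)
E
python3 fresh.py; python3 plan.py; python3 -c "
from h import *
a=[camera(n)['img'][:,:,::-1] for n in ('top','side')]
cv2.imwrite('pics/g3.png',np.hstack([a[0][90:310,100:490],a[1][90:390,150:370].copy()[:220]]))
r=lambda im,x,y,w,h,W,H:cv2.resize(im[y:y+h,x:x+w],(W,H),interpolation=cv2.INTER_CUBIC)
cv2.imwrite('pics/g3.png',np.hstack([r(a[0],230,110,130,150,390,450),r(a[1],170,130,130,150,390,450)]))
cv2.imwrite('pics/g3b.png',np.hstack([r(a[0],370,170,120,120,360,360),r(a[0],100,150,120,120,360,360)]))
"
```

```text
f_tl [0.5359 0.4079 0.1337] 0.001176046660848232 top@ [0.5349 0.4079 0.133 ] [[133.1, 179.0], [185.8, 325.7]]
f_tr [0.5333 0.3228 0.1335] 0.001062299570963859 top@ [0.5324 0.3227 0.133 ] [[165.5, 183.5], [205.7, 294.0]]
f_bl [0.4559 0.4164 0.1284] 0.0004758322056900758 top@ [0.4546 0.4146 0.133 ] [[124.9, 208.9], [220.5, 343.3]]
f_br [0.4508 0.3287 0.1334] 0.0013008113144009742 top@ [0.4496 0.3286 0.133 ] [[157.9, 214.6], [240.1, 307.9]]
good [0.6679 0.0501 0.1814] 0.0014219443749157925 top@ [0.667  0.0499 0.18  ] [[276.4, 139.0], [203.8, 181.7]]
at [ 484.7 -327.1  320.4] t 44.0 tilt 0.44 F [ 0.4 -0.4  0.2] grip 1.002 0.0 clk 20.35
```

View pics/g3.png

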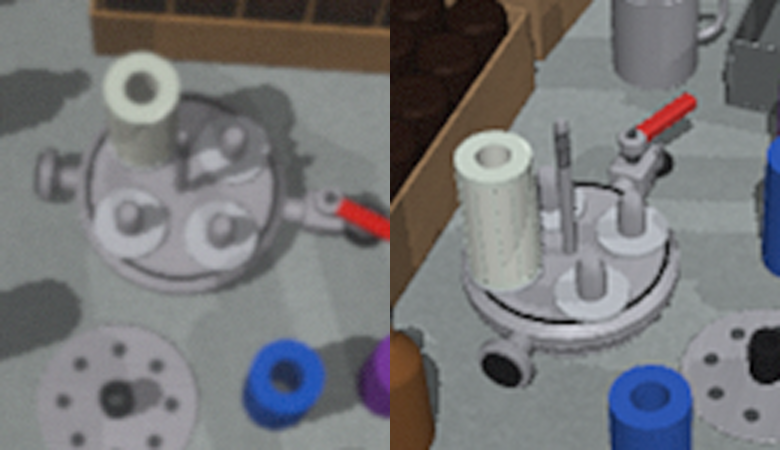

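View pics/g3b.png

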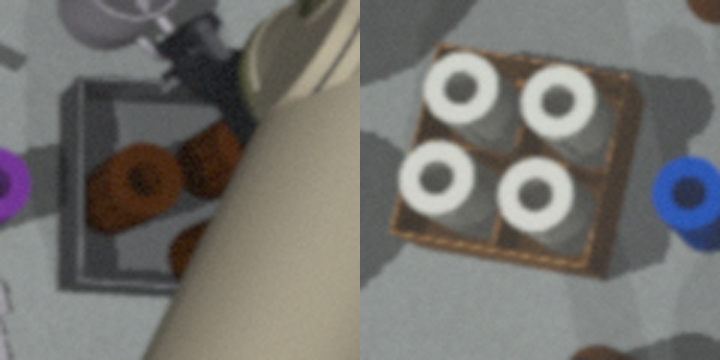

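All three spigots are bare and only the white cartridge remains on the filter. The browns stand in the tub (crop (140,185), (210,160), (200,250)), and the carton still holds four whites.

```bash
python3 plan.py 533,323,300,44 533,323,200,44 533,323,96,44
```

```text
at [ 483.2 -326.6  315.4] t 44.0 tilt 0.05 F [-0.8 -0.4 -0.7] grip 1.0 0.0 clk 20.45
533,323,300,44 [0.4329, 0.487, 0.0151] [0.0, 0.0, -0.0]
533,323,200,44 [0.433, 0.487, 0.1151] [0.0, 0.0, -0.0]
533,323,96,44 [0.4331, 0.487, 0.2191] [0.0, 0.0, -0.0]
```

Request:
{"fn": "carry_out", "kwargs": {
  "motion": [
    {"xyz": [0.433, 0.487, 0], "angular": [0, 0, 0]},
    {"xyz": [0.433, 0.487, 0], "angular": [0, 0, 0]},
    {"xyz": [0.433, 0.487, 0], "angular": [0, 0, 0]},
    {"xyz": [0.433, 0.487, 0], "angular": [0, 0, 0]},
    {"xyz": [0.433, 0.487, 0], "angular": [0, 0, 0]},
    {"xyz": [0.433, 0.487, 0], "angular": [0, 0, 0]},
    {"xyz": [0.433, 0.487, 0], "angular": [0, 0, 0]},
    {"xyz": [0.433, 0.487, 0], "angular": [0, 0, 0]},
    {"xyz": [0.433, 0.487, 0], "angular": [0, 0, 0]},
    {"xyz": [0.433, 0.487, 0], "angular": [0, 0, 0]},
    {"xyz": [0.433, 0.487, 0], "angular": [0, 0, 0]},
    {"xyz": [0.433, 0.487, 0], "angular": [0, 0, 0]}
  ]
}}

```text
clock: 21.65
position: [0.5285, 0.273, 0.3134]
ee_rot: [0.391, 0.92, -0.001, -0.001]
ft_force: [0.7, 0.2, 1.3]
grip_width: 0.998
grasp_force: 0.0
```

```bash
python3 fresh.py|grep tr; python3 plan.py 533,323,300,44 533,323,200,44 533,323,96,44
```

```text
f_tr [0.5396 0.3161 0.1228] 0.0007904411841794286 top@ [0.5379 0.3135 0.133 ] [[169.3, 181.8], [205.7, 294.0]]
at [525.1 279.6 312.7] t 44.7 tilt 0.32 F [-1.2 -1.3  0.2] grip 1.002 0.0 clk 21.75
533,323,300,44 [0.0252, 0.0361, 0.0128] [-0.1, -0.3, 0.7]
533,323,200,44 [0.0247, 0.0363, 0.1128] [-0.1, -0.3, 0.7]
533,323,96,44 [0.0241, 0.0364, 0.2168] [-0.1, -0.3, 0.7]
```

Request:
{"fn": "carry_out", "kwargs": {
  "motion": [
    {"xyz": [0.025, 0.036, 0.01], "angular": [0, 0, 0]},
    {"xyz": [0.025, 0.036, 0.05], "angular": [0, 0, 0]},
    {"xyz": [0.025, 0.036, 0.1], "angular": [0, 0, 0]},
    {"xyz": [0.025, 0.036, 0.13], "angular": [0, 0, 0]},
    {"xyz": [0.025, 0.036, 0.16], "angular": [0, 0, 0]},
    {"xyz": [0.025, 0.036, 0.19], "angular": [0, 0, 0]},
    {"xyz": [0.025, 0.036, 0.21], "angular": [0, 0, 0]},
    {"xyz": [0.025, 0.036, 0.216], "angular": [0, 0, 0]},
    {"xyz": [0.025, 0.036, 0.216], "angular": [0, 0, 0]}
  ]
}}

```text
clock: 22.65
position: [0.5365, 0.3141, 0.0979]
ee_rot: [0.391, 0.921, -0.001, -0.001]
ft_force: [-0.7, -0.5, 0.3]
grip_width: 1.001
grasp_force: 0.0
```

```bash
python3 plan.py 533,323,96,44
```

```text
at [536.5 314.1  97.9] t 44.0 tilt 0.16 F [-0.7 -0.5  0.3] grip 1.001 0.0 clk 22.65
533,323,96,44 [0.0088, 0.0037, 0.0019] [-0.1, -0.1, 0.0]
```

Request:
{"fn": "carry_out", "kwargs": {
  "motion": [
    {"xyz": [0.009, 0.004, 0.001], "angular": [0, 0, 0]},
    {"xyz": [0.009, 0.004, 0.001], "angular": [0, 0, 0]},
    {"xyz": [0.009, 0.004, 0.001], "angular": [0, 0, 0]}
  ]
}}

```text
clock: 22.95
position: [0.5341, 0.3248, 0.0993]
ee_rot: [0.39, 0.921, 0.001, 0.0]
ft_force: [0.4, 0.2, 0.7]
grip_width: 0.996
grasp_force: 0.0
```

Request:
{"fn": "carry_out", "kwargs": {
  "motion": [
    {"xyz": [0, 0, 0], "angular": [0, 0, 0]},
    {"xyz": [0, 0, 0], "angular": [0, 0, 0]},
    {"xyz": [0, 0, 0], "angular": [0, 0, 0]},
    {"xyz": [0, 0, 0], "angular": [0, 0, 0]},
    {"xyz": [0, 0, 0], "angular": [0, 0, 0]},
    {"xyz": [0, 0, 0], "angular": [0, 0, 0]},
    {"xyz": [0, 0, 0], "angular": [0, 0, 0]},
    {"xyz": [0, 0, 0], "angular": [0, 0, 0]}
  ],
  "hand": 0
}}

```text
clock: 23.75
position: [0.5345, 0.3239, 0.0991]
ee_rot: [0.391, 0.92, 0.0, 0.0]
ft_force: [-1.5, -0.4, 5.6]
grip_width: 0.71
grasp_force: 65.4
```

Request:
{"fn": "carry_out", "kwargs": {
  "motion": [
    {"xyz": [0, 0, -0.02], "angular": [0, 0, 0]},
    {"xyz": [0, 0, -0.06], "angular": [0, 0, 0]},
    {"xyz": [0, 0, -0.1], "angular": [0, 0, 0]},
    {"xyz": [0, 0, -0.14], "angular": [0, 0, 0]},
    {"xyz": [0, 0, -0.18], "angular": [0, 0, 0]},
    {"xyz": [0, 0, -0.21], "angular": [0, 0, 0]},
    {"xyz": [0, 0, -0.22], "angular": [0, 0, 0]},
    {"xyz": [0, 0, -0.22], "angular": [0, 0, 0]},
    {"xyz": [0, 0, -0.22], "angular": [0, 0, 0]}
  ]
}}

```text
clock: 24.65
position: [0.5339, 0.3234, 0.3165]
ee_rot: [0.391, 0.92, -0.001, -0.0]
ft_force: [0.3, -0.2, -1.7]
grip_width: 0.707
grasp_force: 65.2
```

```bash
python3 plan.py 665,-31,316,44; python3 -c "
from h import *
a=[camera(n)['img'][:,:,::-1] for n in ('top','side')]
r=lambda im,x,y,w,h,W,H:cv2.resize(im[y:y+h,x:x+w],(W,H),interpolation=cv2.INTER_CUBIC)
cv2.imwrite('pics/g4.png',np.hstack([r(a[0],100,120,150,150,390,390),r(a[1],130,180,150,150,390,390)]))"
```

```text
at [533.9 323.4 316.5] t 44.0 tilt 0.12 F [ 0.3 -0.2 -1.7] grip 0.707 65.2 clk 24.65
665,-31,316,44 [-0.3461, -0.1517, 0.0008] [-0.1, -0.0, -0.0]
```

View pics/g4.png

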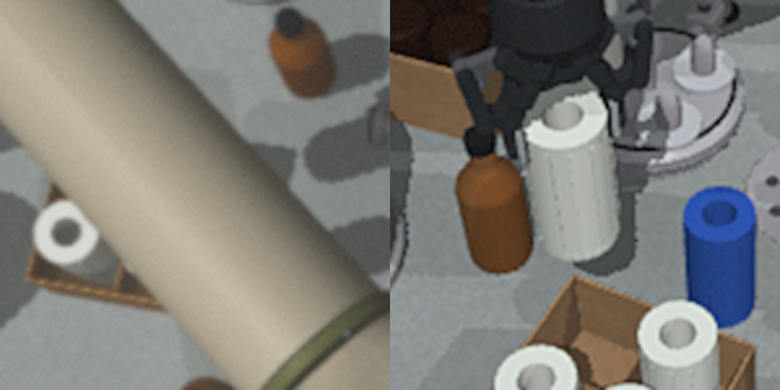

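The white cartridge is gripped upright at the side crop's (565,180), clear of the carton.

Request:
{"fn": "carry_out", "kwargs": {
  "motion": [
    {"xyz": [-0.02, -0.009, 0], "angular": [0, 0, 0]},
    {"xyz": [-0.055, -0.024, 0], "angular": [0, 0, 0]},
    {"xyz": [-0.095, -0.042, 0], "angular": [0, 0, 0]},
    {"xyz": [-0.135, -0.059, 0], "angular": [0, 0, 0]},
    {"xyz": [-0.175, -0.077, 0], "angular": [0, 0, 0]},
    {"xyz": [-0.215, -0.094, 0], "angular": [0, 0, 0]},
    {"xyz": [-0.255, -0.112, 0], "angular": [0, 0, 0]},
    {"xyz": [-0.295, -0.129, 0], "angular": [0, 0, 0]},
    {"xyz": [-0.325, -0.142, 0], "angular": [0, 0, 0]},
    {"xyz": [-0.346, -0.152, 0], "angular": [0, 0, 0]},
    {"xyz": [-0.346, -0.152, 0], "angular": [0, 0, 0]},
    {"xyz": [-0.346, -0.152, 0], "angular": [0, 0, 0]}
  ]
}}

```text
clock: 25.95
position: [0.6647, -0.0308, 0.3169]
ee_rot: [0.391, 0.92, -0.0, -0.001]
ft_force: [-0.1, 0.5, -1.6]
grip_width: 0.708
grasp_force: 65.1
```

```bash
python3 plan.py 665.3,-31,250,44 665.3,-31,195,44 665.3,-31,146,44
```

```text
at [664.7 -30.8 316.9] t 44.0 tilt 0.12 F [-0.1  0.5 -1.6] grip 0.708 65.1 clk 25.95
665.3,-31,250,44 [-0.0007, 0.0004, 0.0669] [-0.1, -0.1, -0.0]
665.3,-31,195,44 [-0.0008, 0.0004, 0.1219] [-0.1, -0.1, -0.0]
665.3,-31,146,44 [-0.0009, 0.0005, 0.1709] [-0.1, -0.1, -0.0]
```

Request:
{"fn": "carry_out", "kwargs": {
  "motion": [
    {"xyz": [-0.0005, 0.0005, 0.03], "angular": [0, 0, 0]},
    {"xyz": [-0.0005, 0.0005, 0.06], "angular": [0, 0, 0]},
    {"xyz": [-0.0005, 0.0005, 0.09], "angular": [0, 0, 0]},
    {"xyz": [-0.0005, 0.0005, 0.115], "angular": [0, 0, 0]},
    {"xyz": [-0.0005, 0.0005, 0.127], "angular": [0, 0, 0]},
    {"xyz": [-0.0005, 0.0005, 0.138], "angular": [0, 0, 0]},
    {"xyz": [-0.0005, 0.0005, 0.147], "angular": [0, 0, 0]}
  ]
}}

```text
clock: 26.65
position: [0.6659, -0.0311, 0.1718]
ee_rot: [0.391, 0.92, -0.001, 0.001]
ft_force: [-2.0, -4.2, 1.5]
grip_width: 0.708
grasp_force: 65.4
```

```bash
python3 plan.py 665.3,-31,146,44
```

```text
at [665.9 -31.1 171.8] t 44.0 tilt 0.11 F [-2.  -4.2  1.5] grip 0.708 65.4 clk 26.65
665.3,-31,146,44 [0.0005, -0.0004, 0.0258] [-0.0, 0.1, -0.0]
```

Request:
{"fn": "carry_out", "kwargs": {
  "motion": [
    {"xyz": [0.0005, -0.0005, 0.012], "angular": [0, 0, 0]},
    {"xyz": [0.0005, -0.0005, 0.02], "angular": [0, 0, 0]},
    {"xyz": [0.0005, -0.0005, 0.025], "angular": [0, 0, 0]},
    {"xyz": [0.0005, -0.0005, 0.027], "angular": [0, 0, 0]},
    {"xyz": [0.0005, -0.0005, 0.027], "angular": [0, 0, 0]}
  ]
}}

```text
clock: 27.15
position: [0.6657, -0.0317, 0.1461]
ee_rot: [0.391, 0.92, -0.0, 0.001]
ft_force: [-3.8, -5.1, 11.5]
grip_width: 0.713
grasp_force: 66.5
```

Request:
{"fn": "carry_out", "kwargs": {
  "motion": [
    {"xyz": [0, 0, 0.001], "angular": [0, 0, 0]},
    {"xyz": [0, 0, 0.001], "angular": [0, 0, 0]},
    {"xyz": [0, 0, 0], "angular": [0, 0, 0]},
    {"xyz": [0, 0, 0], "angular": [0, 0, 0]},
    {"xyz": [0, 0, 0], "angular": [0, 0, 0]},
    {"xyz": [0, 0, -0.03], "angular": [0, 0, 0]},
    {"xyz": [0, 0, -0.07], "angular": [0, 0, 0]},
    {"xyz": [0, 0, -0.11], "angular": [0, 0, 0]},
    {"xyz": [0, 0, -0.15], "angular": [0, 0, 0]},
    {"xyz": [0, 0, -0.17], "angular": [0, 0, 0]}
  ],
  "hand": 1
}}

```text
clock: 28.15
position: [0.6656, -0.0301, 0.3184]
ee_rot: [0.391, 0.92, 0.001, 0.002]
ft_force: [0.1, 0.4, 1.1]
grip_width: 0.996
grasp_force: 0.0
```

```bash
python3 fresh.py|grep -v good;python3 plan.py 451,328,316,44
```

```text
f_tl [0.5359 0.408  0.1337] 0.0011724123666508276 top@ [0.5349 0.4079 0.133 ] [[133.0, 179.0], [185.8, 325.8]]
f_tr [0.5314 0.3283 0.142 ] 0.00011586673186525582 top@ [0.5335 0.3309 0.133 ] [[162.4, 182.7], [205.4, 294.0]]
f_bl [0.4559 0.4164 0.1284] 0.0005300632704260575 top@ [0.4546 0.4146 0.133 ] [[124.9, 208.9], [220.5, 343.3]]
f_br [0.4508 0.3287 0.1334] 0.0012789296100392529 top@ [0.4496 0.3286 0.133 ] [[157.9, 214.5], [240.1, 308.0]]
at [666. -30. 318.] t 44.0 tilt 0.31 F [-0.2  0.7 -0. ] grip 0.999 0.0 clk 28.25
451,328,316,44 [0.4069, 0.094, 0.001] [0.2, 0.2, -0.0]
```

Request:
{"fn": "carry_out", "kwargs": {
  "motion": [
    {"xyz": [0.407, 0.094, 0], "angular": [0, 0, 0]},
    {"xyz": [0.407, 0.094, 0], "angular": [0, 0, 0]},
    {"xyz": [0.407, 0.094, 0], "angular": [0, 0, 0]},
    {"xyz": [0.407, 0.094, 0], "angular": [0, 0, 0]},
    {"xyz": [0.407, 0.094, 0], "angular": [0, 0, 0]},
    {"xyz": [0.407, 0.094, 0], "angular": [0, 0, 0]},
    {"xyz": [0.407, 0.094, 0], "angular": [0, 0, 0]},
    {"xyz": [0.407, 0.094, 0], "angular": [0, 0, 0]},
    {"xyz": [0.407, 0.094, 0], "angular": [0, 0, 0]},
    {"xyz": [0.407, 0.094, 0.03], "angular": [0, 0, 0]},
    {"xyz": [0.407, 0.094, 0.07], "angular": [0, 0, 0]},
    {"xyz": [0.407, 0.094, 0.12], "angular": [0, 0, 0]}
  ]
}}

```text
clock: 29.45
position: [0.4501, 0.3279, 0.1933]
ee_rot: [0.391, 0.921, 0.001, 0.001]
ft_force: [0.5, -0.3, -0.5]
grip_width: 1.001
grasp_force: 0.0
```

```bash
python3 plan.py 451,328,98,44
```

```text
at [450.1 327.9 193.3] t 44.0 tilt 0.12 F [ 0.5 -0.3 -0.5] grip 1.001 0.0 clk 29.45
451,328,98,44 [-0.0005, 0.0006, 0.0953] [0.1, 0.0, 0.0]
```

Request:
{"fn": "carry_out", "kwargs": {
  "motion": [
    {"xyz": [0, 0, 0.03], "angular": [0, 0, 0]},
    {"xyz": [0, 0, 0.06], "angular": [0, 0, 0]},
    {"xyz": [0, 0, 0.08], "angular": [0, 0, 0]},
    {"xyz": [0, 0, 0.093], "angular": [0, 0, 0]},
    {"xyz": [0, 0, 0.093], "angular": [0, 0, 0]},
    {"xyz": [0, 0, 0.093], "angular": [0, 0, 0]}
  ]
}}

```text
clock: 30.05
position: [0.4501, 0.3277, 0.1018]
ee_rot: [0.391, 0.92, 0.0, 0.0]
ft_force: [-1.6, 0.0, 0.6]
grip_width: 0.999
grasp_force: 0.0
```

Request:
{"fn": "carry_out", "kwargs": {
  "motion": [
    {"xyz": [0, 0, 0], "angular": [0, 0, 0]},
    {"xyz": [0, 0, 0], "angular": [0, 0, 0]},
    {"xyz": [0, 0, 0], "angular": [0, 0, 0]},
    {"xyz": [0, 0, 0], "angular": [0, 0, 0]},
    {"xyz": [0, 0, 0], "angular": [0, 0, 0]},
    {"xyz": [0, 0, 0], "angular": [0, 0, 0]},
    {"xyz": [0, 0, 0], "angular": [0, 0, 0]},
    {"xyz": [0, 0, 0], "angular": [0, 0, 0]}
  ],
  "hand": 0
}}

```text
clock: 30.85
position: [0.4506, 0.3281, 0.103]
ee_rot: [0.391, 0.92, 0.001, 0.001]
ft_force: [-1.1, -0.9, 8.4]
grip_width: 0.724
grasp_force: 63.3
```

Request:
{"fn": "carry_out", "kwargs": {
  "motion": [
    {"xyz": [0, 0, -0.02], "angular": [0, 0, 0]},
    {"xyz": [0, 0, -0.06], "angular": [0, 0, 0]},
    {"xyz": [0, 0, -0.1], "angular": [0, 0, 0]},
    {"xyz": [0, 0, -0.14], "angular": [0, 0, 0]},
    {"xyz": [0, 0, -0.18], "angular": [0, 0, 0]},
    {"xyz": [0, 0, -0.21], "angular": [0, 0, 0]},
    {"xyz": [0, 0, -0.22], "angular": [0, 0, 0]},
    {"xyz": [0, 0, -0.22], "angular": [0, 0, 0]},
    {"xyz": [0, 0, -0.22], "angular": [0, 0, 0]}
  ]
}}

```text
clock: 31.75
position: [0.4498, 0.3271, 0.3201]
ee_rot: [0.391, 0.92, -0.001, -0.0]
ft_force: [0.7, -0.8, -2.3]
grip_width: 0.72
grasp_force: 65.9
```

```bash
python3 plan.py 582,52,316,44
```

```text
at [449.8 327.1 320.1] t 44.0 tilt 0.08 F [ 0.7 -0.8 -2.3] grip 0.72 65.9 clk 31.75
582,52,316,44 [-0.2898, -0.0958, 0.0042] [-0.1, 0.0, -0.0]
```

Request:
{"fn": "carry_out", "kwargs": {
  "motion": [
    {"xyz": [-0.02, -0.007, 0], "angular": [0, 0, 0]},
    {"xyz": [-0.055, -0.018, 0], "angular": [0, 0, 0]},
    {"xyz": [-0.095, -0.031, 0], "angular": [0, 0, 0]},
    {"xyz": [-0.135, -0.045, 0], "angular": [0, 0, 0]},
    {"xyz": [-0.175, -0.058, 0], "angular": [0, 0, 0]},
    {"xyz": [-0.215, -0.071, 0], "angular": [0, 0, 0]},
    {"xyz": [-0.25, -0.083, 0], "angular": [0, 0, 0]},
    {"xyz": [-0.275, -0.091, 0], "angular": [0, 0, 0]},
    {"xyz": [-0.29, -0.096, 0], "angular": [0, 0, 0]},
    {"xyz": [-0.29, -0.096, 0], "angular": [0, 0, 0]},
    {"xyz": [-0.29, -0.096, 0], "angular": [0, 0, 0]}
  ]
}}

```text
clock: 32.85
position: [0.5817, 0.0534, 0.3206]
ee_rot: [0.39, 0.921, 0.0, -0.001]
ft_force: [0.3, 0.2, -1.0]
grip_width: 0.724
grasp_force: 65.8
```

```bash
python3 plan.py 582,52,200,44 582,52,150,44
```

```text
at [581.7  53.4 320.6] t 44.1 tilt 0.08 F [ 0.3  0.2 -1. ] grip 0.724 65.8 clk 32.85
582,52,200,44 [-0.0014, -0.0007, 0.1206] [-0.0, -0.1, 0.1]
582,52,150,44 [-0.0015, -0.0007, 0.1706] [-0.0, -0.1, 0.1]
```

Request:
{"fn": "carry_out", "kwargs": {
  "motion": [
    {"xyz": [-0.001, -0.0005, 0.03], "angular": [0, 0, 0]},
    {"xyz": [-0.001, -0.0005, 0.06], "angular": [0, 0, 0]},
    {"xyz": [-0.001, -0.0005, 0.09], "angular": [0, 0, 0]},
    {"xyz": [-0.001, -0.0005, 0.115], "angular": [0, 0, 0]},
    {"xyz": [-0.001, -0.0005, 0.127], "angular": [0, 0, 0]},
    {"xyz": [-0.001, -0.0005, 0.138], "angular": [0, 0, 0]},
    {"xyz": [-0.001, -0.0005, 0.147], "angular": [0, 0, 0]}
  ]
}}

```text
clock: 33.55
position: [0.5828, 0.0519, 0.1744]
ee_rot: [0.39, 0.921, 0.0, 0.0]
ft_force: [0.0, -0.4, -1.9]
grip_width: 0.723
grasp_force: 65.8
```

```bash
python3 plan.py 582,52,150,44
```

```text
at [582.8  51.9 174.4] t 44.0 tilt 0.06 F [ 0.  -0.4 -1.9] grip 0.723 65.8 clk 33.55
582,52,150,44 [0.0006, -0.0005, 0.0244] [0.0, 0.0, 0.0]
```

Request:
{"fn": "carry_out", "kwargs": {
  "motion": [
    {"xyz": [0.0005, -0.0005, 0.012], "angular": [0, 0, 0]},
    {"xyz": [0.0005, -0.0005, 0.02], "angular": [0, 0, 0]},
    {"xyz": [0.0005, -0.0005, 0.025], "angular": [0, 0, 0]},
    {"xyz": [0.0005, -0.0005, 0.027], "angular": [0, 0, 0]},
    {"xyz": [0.0005, -0.0005, 0.027], "angular": [0, 0, 0]}
  ]
}}

```text
clock: 34.05
position: [0.5825, 0.051, 0.1499]
ee_rot: [0.391, 0.92, -0.0, 0.001]
ft_force: [-7.0, -1.6, 20.9]
grip_width: 0.725
grasp_force: 67.6
```

Request:
{"fn": "carry_out", "kwargs": {
  "motion": [
    {"xyz": [0, 0, 0], "angular": [0, 0, 0]},
    {"xyz": [0, 0, 0], "angular": [0, 0, 0]},
    {"xyz": [0, 0, 0], "angular": [0, 0, 0]},
    {"xyz": [0, 0, 0], "angular": [0, 0, 0]},
    {"xyz": [0, 0, 0], "angular": [0, 0, 0]},
    {"xyz": [0, 0, -0.03], "angular": [0, 0, 0]},
    {"xyz": [0, 0, -0.07], "angular": [0, 0, 0]},
    {"xyz": [0, 0, -0.11], "angular": [0, 0, 0]},
    {"xyz": [0, 0, -0.15], "angular": [0, 0, 0]},
    {"xyz": [0, 0, -0.17], "angular": [0, 0, 0]}
  ],
  "hand": 1
}}

```text
clock: 35.05
position: [0.5826, 0.0516, 0.321]
ee_rot: [0.391, 0.92, 0.001, 0.002]
ft_force: [1.1, -0.7, -0.2]
grip_width: 1.001
grasp_force: 0.0
```

```bash
python3 fresh.py;python3 plan.py 536,407,316,44 456,416,316,44
```

```text
f_tl [0.5359 0.408  0.1337] 0.0011807571196688351 top@ [0.5349 0.4079 0.133 ] [[133.1, 179.0], [185.8, 325.7]]
f_tr [0.5301 0.3294 0.1437] 0.000756525662197471 top@ [0.5319 0.3324 0.133 ] [[161.7, 183.2], [205.4, 294.1]]
f_bl [0.4557 0.4164 0.128 ] 0.00021339403329155744 top@ [0.4546 0.4146 0.133 ] [[124.9, 208.9], [220.7, 343.5]]
f_br [0.4492 0.335  0.1413] 0.0007616722266908571 top@ [0.4498 0.3373 0.133 ] [[154.5, 214.1], [239.7, 308.4]]
good [0.6714 0.0453 0.1756] 0.000898872733017489 top@ [0.6689 0.0449 0.18  ] [[278.5, 138.4], [203.8, 181.9]]
at [583.   51.7 320.5] t 44.0 tilt 0.28 F [ 0.6  0.  -0.5] grip 1.0 0.0 clk 35.15
536,407,316,44 [0.2883, 0.2129, 0.0044] [0.2, 0.2, -0.0]
456,416,316,44 [0.3503, 0.1616, 0.0041] [0.2, 0.2, -0.0]
```

Request:
{"fn": "carry_out", "kwargs": {
  "motion": [
    {"xyz": [0.288, 0.213, 0], "angular": [0, 0, 90]},
    {"xyz": [0.288, 0.213, 0], "angular": [0, 0, 90]},
    {"xyz": [0.288, 0.213, 0], "angular": [0, 0, 90]},
    {"xyz": [0.288, 0.213, 0], "angular": [0, 0, 90]},
    {"xyz": [0.288, 0.213, 0], "angular": [0, 0, 90]},
    {"xyz": [0.288, 0.213, 0], "angular": [0, 0, 90]},
    {"xyz": [0.288, 0.213, 0], "angular": [0, 0, 90]},
    {"xyz": [0.288, 0.213, 0], "angular": [0, 0, 90]},
    {"xyz": [0.288, 0.213, 0], "angular": [0, 0, 90]},
    {"xyz": [0.288, 0.213, 0.03], "angular": [0, 0, 90]},
    {"xyz": [0.288, 0.213, 0.07], "angular": [0, 0, 90]},
    {"xyz": [0.288, 0.213, 0.11], "angular": [0, 0, 90]}
  ]
}}

```text
clock: 36.35
position: [0.5349, 0.4061, 0.2051]
ee_rot: [0.928, 0.372, -0.0, 0.0]
ft_force: [1.0, -0.3, -0.2]
grip_width: 1.0
grasp_force: 0.0
```

```bash
python3 plan.py 536,407.5,99,-46
```

```text
at [534.9 406.1 205.1] t -46.3 tilt 0.03 F [ 1.  -0.3 -0.2] grip 1.0 0.0 clk 36.35
536,407.5,99,-46 [0.0018, -0.0003, 0.1061] [0.0, 0.0, -0.3]
```

Request:
{"fn": "carry_out", "kwargs": {
  "motion": [
    {"xyz": [0.001, 0, 0.03], "angular": [0, 0, 0]},
    {"xyz": [0.001, 0, 0.06], "angular": [0, 0, 0]},
    {"xyz": [0.001, 0, 0.085], "angular": [0, 0, 0]},
    {"xyz": [0.001, 0, 0.1], "angular": [0, 0, 0]},
    {"xyz": [0.001, 0, 0.106], "angular": [0, 0, 0]},
    {"xyz": [0.001, 0, 0.106], "angular": [0, 0, 0]}
  ]
}}

```text
clock: 36.95
position: [0.5357, 0.4068, 0.1008]
ee_rot: [0.927, 0.375, -0.0, 0.0]
ft_force: [0.1, 0.5, 0.5]
grip_width: 1.002
grasp_force: 0.0
```

Request:
{"fn": "carry_out", "kwargs": {
  "motion": [
    {"xyz": [0, 0, 0], "angular": [0, 0, 0]},
    {"xyz": [0, 0, 0], "angular": [0, 0, 0]},
    {"xyz": [0, 0, 0], "angular": [0, 0, 0]},
    {"xyz": [0, 0, 0], "angular": [0, 0, 0]},
    {"xyz": [0, 0, 0], "angular": [0, 0, 0]},
    {"xyz": [0, 0, 0], "angular": [0, 0, 0]},
    {"xyz": [0, 0, 0], "angular": [0, 0, 0]},
    {"xyz": [0, 0, 0], "angular": [0, 0, 0]}
  ],
  "hand": 0
}}

```text
clock: 37.75
position: [0.5368, 0.4076, 0.1034]
ee_rot: [0.927, 0.374, 0.002, -0.0]
ft_force: [-0.2, -0.1, 7.4]
grip_width: 0.715
grasp_force: 65.2
```

Request:
{"fn": "carry_out", "kwargs": {
  "motion": [
    {"xyz": [0, 0, -0.02], "angular": [0, 0, 0]},
    {"xyz": [0, 0, -0.06], "angular": [0, 0, 0]},
    {"xyz": [0, 0, -0.1], "angular": [0, 0, 0]},
    {"xyz": [0, 0, -0.14], "angular": [0, 0, 0]},
    {"xyz": [0, 0, -0.18], "angular": [0, 0, 0]},
    {"xyz": [0, 0, -0.21], "angular": [0, 0, 0]},
    {"xyz": [0, 0, -0.22], "angular": [0, 0, 0]},
    {"xyz": [0, 0, -0.22], "angular": [0, 0, 0]},
    {"xyz": [0, 0, -0.22], "angular": [0, 0, 0]}
  ]
}}

```text
clock: 38.65
position: [0.5357, 0.4066, 0.3197]
ee_rot: [0.927, 0.375, -0.001, 0.0]
ft_force: [0.5, -0.7, -0.7]
grip_width: 0.709
grasp_force: 65.4
```

```bash
python3 plan.py 582,-31,320,-46
```

```text
at [535.7 406.6 319.7] t -46.0 tilt 0.1 F [ 0.5 -0.7 -0.7] grip 0.709 65.4 clk 38.65
582,-31,320,-46 [-0.2707, 0.347, 0.0002] [0.0, 0.1, -0.0]
```

Request:
{"fn": "carry_out", "kwargs": {
  "motion": [
    {"xyz": [-0.014, 0.018, 0], "angular": [0, 0, 0]},
    {"xyz": [-0.04, 0.051, 0], "angular": [0, 0, 0]},
    {"xyz": [-0.068, 0.087, 0], "angular": [0, 0, 0]},
    {"xyz": [-0.097, 0.124, 0], "angular": [0, 0, 0]},
    {"xyz": [-0.126, 0.161, 0], "angular": [0, 0, 0]},
    {"xyz": [-0.155, 0.198, 0], "angular": [0, 0, 0]},
    {"xyz": [-0.184, 0.235, 0], "angular": [0, 0, 0]},
    {"xyz": [-0.213, 0.272, 0], "angular": [0, 0, 0]},
    {"xyz": [-0.24, 0.307, 0], "angular": [0, 0, 0]},
    {"xyz": [-0.26, 0.333, 0], "angular": [0, 0, 0]},
    {"xyz": [-0.271, 0.347, 0], "angular": [0, 0, 0]},
    {"xyz": [-0.271, 0.347, 0], "angular": [0, 0, 0]}
  ]
}}

```text
clock: 39.85
position: [0.5813, -0.035, 0.3189]
ee_rot: [0.928, 0.372, -0.002, -0.0]
ft_force: [-0.3, 0.0, -1.3]
grip_width: 0.715
grasp_force: 65.4
```

Request:
{"fn": "carry_out", "kwargs": {
  "motion": [
    {"xyz": [0, 0, 0], "angular": [0, 0, 0]},
    {"xyz": [0, 0, 0], "angular": [0, 0, 0]}
  ]
}}

```text
clock: 40.05
position: [0.5815, -0.0294, 0.3206]
ee_rot: [0.927, 0.375, -0.0, -0.0]
ft_force: [-0.2, 0.7, -1.1]
grip_width: 0.714
grasp_force: 65.4
```

```bash
python3 plan.py 582,-31,150,-46
```

```text
at [581.5 -29.4 320.6] t -45.9 tilt 0.07 F [-0.2  0.7 -1.1] grip 0.714 65.4 clk 40.05
582,-31,150,-46 [-0.0007, 0.0017, 0.1706] [-0.1, 0.0, 0.1]
```

Request:
{"fn": "carry_out", "kwargs": {
  "motion": [
    {"xyz": [0, 0.0005, 0.03], "angular": [0, 0, 0]},
    {"xyz": [0, 0.0005, 0.06], "angular": [0, 0, 0]},
    {"xyz": [0, 0.0005, 0.09], "angular": [0, 0, 0]},
    {"xyz": [0, 0.0005, 0.115], "angular": [0, 0, 0]},
    {"xyz": [0, 0.0005, 0.127], "angular": [0, 0, 0]},
    {"xyz": [0, 0.0005, 0.138], "angular": [0, 0, 0]},
    {"xyz": [0, 0.0005, 0.147], "angular": [0, 0, 0]}
  ]
}}

```text
clock: 40.75
position: [0.5826, -0.0308, 0.1744]
ee_rot: [0.927, 0.375, 0.0, 0.0]
ft_force: [-0.2, -0.9, -0.9]
grip_width: 0.715
grasp_force: 65.4
```

```bash
python3 plan.py 582,-31,150,-46
```

```text
at [582.6 -30.8 174.4] t -46.0 tilt 0.06 F [-0.2 -0.9 -0.9] grip 0.715 65.4 clk 40.75
582,-31,150,-46 [-0.0006, -0.0003, 0.0244] [0.0, -0.0, 0.0]
```

Request:
{"fn": "carry_out", "kwargs": {
  "motion": [
    {"xyz": [0, 0, 0.012], "angular": [0, 0, 0]},
    {"xyz": [0, 0, 0.02], "angular": [0, 0, 0]},
    {"xyz": [0, 0, 0.025], "angular": [0, 0, 0]},
    {"xyz": [0, 0, 0.027], "angular": [0, 0, 0]},
    {"xyz": [0, 0, 0.027], "angular": [0, 0, 0]}
  ]
}}

```text
clock: 41.25
position: [0.583, -0.0307, 0.1502]
ee_rot: [0.927, 0.375, 0.001, 0.0]
ft_force: [-8.0, 1.2, 21.3]
grip_width: 0.71
grasp_force: 67.0
```

Request:
{"fn": "carry_out", "kwargs": {
  "motion": [
    {"xyz": [0, 0, 0], "angular": [0, 0, 0]},
    {"xyz": [0, 0, 0], "angular": [0, 0, 0]},
    {"xyz": [0, 0, 0], "angular": [0, 0, 0]},
    {"xyz": [0, 0, 0], "angular": [0, 0, 0]},
    {"xyz": [0, 0, 0], "angular": [0, 0, 0]},
    {"xyz": [0, 0, -0.03], "angular": [0, 0, 0]},
    {"xyz": [0, 0, -0.07], "angular": [0, 0, 0]},
    {"xyz": [0, 0, -0.11], "angular": [0, 0, 0]},
    {"xyz": [0, 0, -0.15], "angular": [0, 0, 0]},
    {"xyz": [0, 0, -0.17], "angular": [0, 0, 0]}
  ],
  "hand": 1
}}

```text
clock: 42.25
position: [0.583, -0.0311, 0.3212]
ee_rot: [0.927, 0.374, 0.002, 0.001]
ft_force: [0.2, -0.1, -0.1]
grip_width: 1.002
grasp_force: 0.0
```

```bash
python3 plan.py 582,-300,320,-46
```

```text
at [583.  -31.1 321.2] t -46.0 tilt 0.25 F [ 0.2 -0.1 -0.1] grip 1.002 0.0 clk 42.25
582,-300,320,-46 [-0.1874, 0.1928, 0.0013] [0.2, -0.2, -0.0]
```

Now I swing the arm clear towards the right and look.

Request:
{"fn": "carry_out", "kwargs": {
  "motion": [
    {"xyz": [-0.187, 0.193, 0], "angular": [0, 0, 0]},
    {"xyz": [-0.187, 0.193, 0], "angular": [0, 0, 0]},
    {"xyz": [-0.187, 0.193, 0], "angular": [0, 0, 0]},
    {"xyz": [-0.187, 0.193, 0], "angular": [0, 0, 0]},
    {"xyz": [-0.187, 0.193, 0], "angular": [0, 0, 0]},
    {"xyz": [-0.187, 0.193, 0], "angular": [0, 0, 0]},
    {"xyz": [-0.187, 0.193, 0], "angular": [0, 0, 0]}
  ]
}}

```text
clock: 42.95
position: [0.5805, -0.304, 0.3162]
ee_rot: [0.928, 0.372, -0.001, -0.0]
ft_force: [0.2, -0.1, 0.2]
grip_width: 0.995
grasp_force: 0.0
```

Run:
```python
from h import *
np.set_printoptions(precision=4,suppress=True)
cs=[camera(n) for n in ('top','side')]
for n,X in dict(S3=(.582,-.031,.18),S2=(.582,.052,.18),S1=(.665,-.031,.18),good=(.667,.051,.18)).items():
    h=[hole(c["img"],proj(c,X)) for c in cs];print(n,*tri(cs,[a[0] for a in h]),onz(cs[0],h[0][0],.18),[np.round(a[0],1).tolist()+[round(a[1])] for a in h])
a=[c['img'][:,:,::-1] for c in cs]
r=lambda im,x,y,w,h,W,H:cv2.resize(im[y:y+h,x:x+w],(W,H),interpolation=cv2.INTER_CUBIC)
cv2.imwrite('pics/g5.png',np.hstack([r(a[0],225,115,130,150,390,450),r(a[1],180,130,130,150,390,450)]))
```

```text
S3 [ 0.5822 -0.0292  0.1817] 0.0014487006344028797 [ 0.5812 -0.0294  0.18  ] [[304.2, 174.9, 89], [248.4, 170.4, 71]]
S2 [0.5825 0.0534 0.1817] 0.0011389335333150635 [0.5818 0.0533 0.18  ] [[271.1, 171.1, 94], [235.1, 191.2, 78]]
S1 [ 0.6652 -0.0311  0.1812] 0.0014862450827302222 [ 0.6641 -0.0313  0.18  ] [[308.3, 143.4, 84], [218.9, 162.2, 69]]
good [0.6676 0.0501 0.1816] 0.0012001558536889017 [0.6669 0.05   0.18  ] [[276.4, 139.0, 86], [204.0, 181.7, 75]]
```

View pics/g5.png

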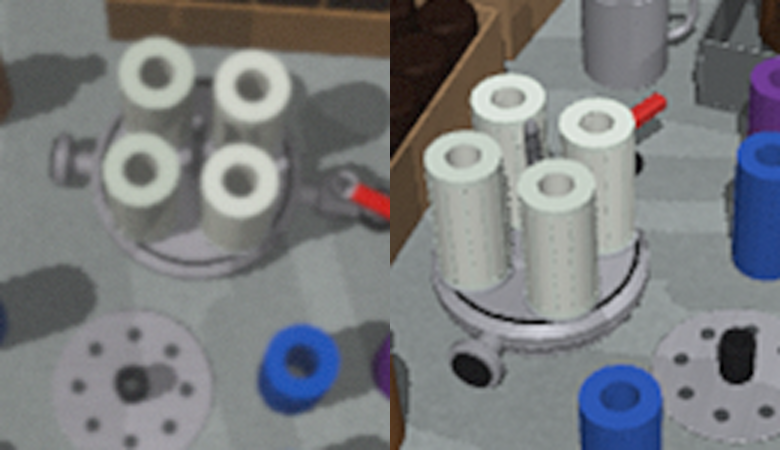

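All four white cartridges stand home, with their tops at an equal measured height (top crop (157,70), (252,87), (141,170), (240,180)). The plate lies in front with its hole ring centred at about (268.8,244) px. I will measure the plate and the rod tip next.

```bash
cat > plate.py <<'E'
from h import *
np.set_printoptions(precision=4,suppress=True)
def holes(c,ctr,z=.004):
    """eight dark holes of the disc: rectify its plane, find dark blobs, centre of the circle through them"""
    s=2.0;n=np.float32([[-.09,-.09],[.09,-.09],[.09,.09],[-.09,.09]])
    src=np.float32([proj(c,(ctr[0]+a,ctr[1]+b,z)) for a,b in n]);dst=np.float32((n+.09)*1000*s)
    g=cv2.warpPerspective(cv2.cvtColor(c["img"],cv2.COLOR_RGB2GRAY),cv2.getPerspectiveTransform(src,dst),(360,360),flags=cv2.INTER_CUBIC)
    b=cv2.morphologyEx(g,cv2.MORPH_BLACKHAT,cv2.getStructuringElement(cv2.MORPH_ELLIPSE,(41,41)))
    _,m=cv2.threshold(b,0,255,cv2.THRESH_BINARY+cv2.THRESH_OTSU)
    k,l,st,ce=cv2.connectedComponentsWithStats(m)
    p=[ce[i] for i in range(1,k) if 80<st[i,4]<900 and max(st[i,2:4])<45]
    p=np.array(p)/s/1000-.09+np.array(ctr[:2]);q=p
    for _ in range(4):
        A=np.c_[2*q,np.ones(len(q))];x=np.linalg.lstsq(A,(q**2).sum(1),rcond=None)[0];r=np.hypot(*(p-x[:2]).T);q=p[abs(r-np.median(r))<.005]
    return x[:2],len(q),np.median(r)
if __name__=="__main__":
    for n in("top","side"):
        c=camera(n);print(n,*[holes(c,(.427,.04),z) for z in (.004,.006)])
    for n in("top","side"):print("rod at",proj(camera(n),(.624,.0105,.2)))
E
python3 plate.py; python3 plan.py; python3 -c "
from h import *
a=[camera(n) for n in ('top','side')];L=[]
for c in a:
    p=proj(c,(.624,.0105,.2));x,y=int(p[0])-15,int(p[1])-15
    im=cv2.resize(c['img'][y:y+30,x:x+30,::-1],(390,390),interpolation=cv2.INTER_CUBIC);q=((p-[x,y]+.5)*13-.5).astype(int);cv2.drawMarker(im,q.tolist(),(0,255,0),0,9);L.append(im);print(x,y)
cv2.imwrite('pics/rod.png',np.hstack(L))"
```

```text
top (array([0.4237, 0.0462]), 8, np.float64(0.050020770500278894)) (array([0.4235, 0.0461]), 8, np.float64(0.04995769180494071))
side (array([0.4266, 0.0418]), 8, np.float64(0.050275733430774905)) (array([0.4261, 0.0435]), 8, np.float64(0.050184490989374886))
rod at [290.1601 154.2588]
rod at [226.89   170.6725]
at [ 582.2 -298.2  317.7] t -45.9 tilt 0.04 F [ 0.7  0.6 -0.3] grip 0.999 0.0 clk 43.25
275 139
211 155
```

View pics/rod.png

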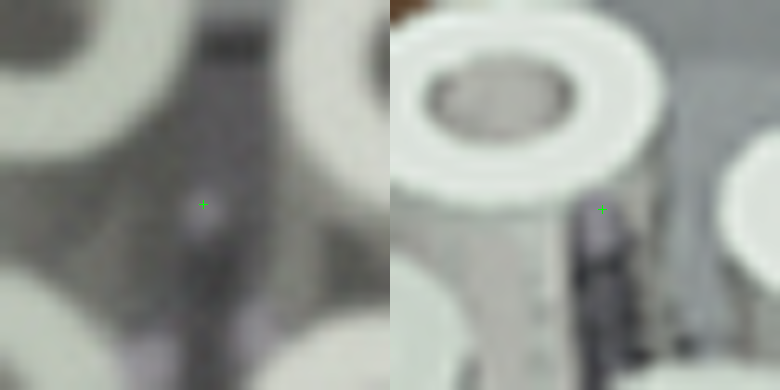

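The rod tip lies within about 1 px of the predicted marker in both views, so the rod is near (0.623, 0.0105).

```bash
python3 plan.py 425,44,318,-46 425,44,120,-46 425,44,13,-46
```

```text
at [ 582.  -298.9  317.7] t -45.9 tilt 0.03 F [-0.2  0.2 -0.3] grip 0.998 0.0 clk 43.35
425,44,318,-46 [0.1257, -0.3556, -0.0005] [0.0, -0.0, 0.1]
425,44,120,-46 [0.1257, -0.3556, 0.1975] [0.0, -0.0, 0.1]
425,44,13,-46 [0.1257, -0.3557, 0.3045] [0.0, -0.0, 0.1]
```

Request:
{"fn": "carry_out", "kwargs": {
  "motion": [
    {"xyz": [0.126, -0.356, 0], "angular": [0, 0, 0]},
    {"xyz": [0.126, -0.356, 0], "angular": [0, 0, 0]},
    {"xyz": [0.126, -0.356, 0], "angular": [0, 0, 0]},
    {"xyz": [0.126, -0.356, 0], "angular": [0, 0, 0]},
    {"xyz": [0.126, -0.356, 0], "angular": [0, 0, 0]},
    {"xyz": [0.126, -0.356, 0], "angular": [0, 0, 0]},
    {"xyz": [0.126, -0.356, 0], "angular": [0, 0, 0]},
    {"xyz": [0.126, -0.356, 0], "angular": [0, 0, 0]},
    {"xyz": [0.126, -0.356, 0.04], "angular": [0, 0, 0]},
    {"xyz": [0.126, -0.356, 0.08], "angular": [0, 0, 0]},
    {"xyz": [0.126, -0.356, 0.13], "angular": [0, 0, 0]},
    {"xyz": [0.126, -0.356, 0.18], "angular": [0, 0, 0]}
  ]
}}

```text
clock: 44.55
position: [0.4251, 0.0439, 0.1363]
ee_rot: [0.927, 0.375, 0.001, 0.001]
ft_force: [0.7, -0.3, -1.0]
grip_width: 1.002
grasp_force: 0.0
```

```bash
python3 - <<'E'
from plate import *
try: print(holes(camera("side"),(.427,.04)))
except Exception as e: print(e)
E
python3 plan.py 425,44,60,-46 425,44,13,-46
```

```text
(array([0.4265, 0.0421]), 8, np.float64(0.050366987782098305))
at [420.6  43.3 128.9] t -46.0 tilt 0.47 F [-6.2 -0.7 -8.2] grip 1.003 0.0 clk 44.6
425,44,60,-46 [0.0041, 0.003, 0.0689] [-0.3, 0.4, 0.0]
425,44,13,-46 [0.0044, 0.0032, 0.1159] [-0.3, 0.4, 0.0]
```

Request:
{"fn": "carry_out", "kwargs": {
  "motion": [
    {"xyz": [0, 0, 0], "angular": [0, 0, 0]},
    {"xyz": [0, 0, 0.03], "angular": [0, 0, 0]},
    {"xyz": [0, 0, 0.06], "angular": [0, 0, 0]},
    {"xyz": [0, 0, 0.08], "angular": [0, 0, 0]},
    {"xyz": [0, 0, 0.08], "angular": [0, 0, 0]}
  ]
}}

```text
clock: 45.1
position: [0.4256, 0.0436, 0.058]
ee_rot: [0.927, 0.374, -0.0, -0.0]
ft_force: [-0.7, 0.2, 0.5]
grip_width: 1.003
grasp_force: 0.0
```

```bash
python3 plan.py 425,44,14,-46
```

```text
at [425.6  43.6  58. ] t -46.0 tilt 0.02 F [-0.7  0.2  0.5] grip 1.003 0.0 clk 45.1
425,44,14,-46 [-0.0001, -0.0007, 0.044] [-0.0, 0.0, -0.0]
```

Request:
{"fn": "carry_out", "kwargs": {
  "motion": [
    {"xyz": [0, 0, 0.02], "angular": [0, 0, 0]},
    {"xyz": [0, 0, 0.035], "angular": [0, 0, 0]},
    {"xyz": [0, 0, 0.042], "angular": [0, 0, 0]},
    {"xyz": [0, 0, 0.042], "angular": [0, 0, 0]}
  ]
}}

```text
clock: 45.5
position: [0.4262, 0.0436, 0.0166]
ee_rot: [0.927, 0.374, 0.001, 0.0]
ft_force: [-0.1, -0.2, 1.3]
grip_width: 0.993
grasp_force: 0.0
```

Request:
{"fn": "carry_out", "kwargs": {
  "motion": [
    {"xyz": [0, 0, 0], "angular": [0, 0, 0]},
    {"xyz": [0, 0, 0], "angular": [0, 0, 0]},
    {"xyz": [0, 0, 0], "angular": [0, 0, 0]},
    {"xyz": [0, 0, 0], "angular": [0, 0, 0]},
    {"xyz": [0, 0, 0], "angular": [0, 0, 0]},
    {"xyz": [0, 0, 0], "angular": [0, 0, 0]},
    {"xyz": [0, 0, 0], "angular": [0, 0, 0]},
    {"xyz": [0, 0, 0], "angular": [0, 0, 0]},
    {"xyz": [0, 0, 0], "angular": [0, 0, 0]},
    {"xyz": [0, 0, 0], "angular": [0, 0, 0]}
  ],
  "hand": 0,
  "grip_force": 20
}}

```text
clock: 46.5
position: [0.4255, 0.0435, 0.0158]
ee_rot: [0.927, 0.375, 0.0, 0.0]
ft_force: [-1.9, -0.8, 6.5]
grip_width: 0.364
grasp_force: 19.3
```

Request:
{"fn": "carry_out", "kwargs": {
  "motion": [
    {"xyz": [0, 0, 0], "angular": [0, 0, 0]},
    {"xyz": [0, 0, 0], "angular": [0, 0, 0]},
    {"xyz": [0, 0, 0], "angular": [0, 0, 0]},
    {"xyz": [0, 0, 0], "angular": [0, 0, 0]}
  ],
  "hand": 0.7
}}

```text
clock: 46.9
position: [0.4251, 0.0436, 0.0152]
ee_rot: [0.927, 0.374, -0.0, -0.0]
ft_force: [-0.6, 0.5, 0.4]
grip_width: 0.7
grasp_force: 0.0
```

Request:
{"fn": "carry_out", "kwargs": {
  "motion": [
    {"xyz": [0, 0, 0], "angular": [0, 0, -8]},
    {"xyz": [0, 0, 0], "angular": [0, 0, -16]},
    {"xyz": [0, 0, 0], "angular": [0, 0, -24]},
    {"xyz": [0, 0, 0], "angular": [0, 0, -32]},
    {"xyz": [0, 0, 0], "angular": [0, 0, -40]},
    {"xyz": [0, 0, 0], "angular": [0, 0, -48]},
    {"xyz": [0, 0, 0], "angular": [0, 0, -56]},
    {"xyz": [0, 0, 0], "angular": [0, 0, -64]},
    {"xyz": [0, 0, 0], "angular": [0, 0, -72]},
    {"xyz": [0, 0, 0], "angular": [0, 0, -80]},
    {"xyz": [0, 0, 0], "angular": [0, 0, -87]},
    {"xyz": [0, 0, 0], "angular": [0, 0, -90]}
  ]
}}

```text
clock: 48.1
position: [0.4251, 0.0436, 0.0153]
ee_rot: [0.389, 0.921, 0.0, -0.0]
ft_force: [-0.9, -0.3, -0.5]
grip_width: 0.7
grasp_force: 0.0
```

Request:
{"fn": "carry_out", "kwargs": {
  "motion": [
    {"xyz": [0, 0, 0], "angular": [0, 0, 0]},
    {"xyz": [0, 0, 0], "angular": [0, 0, 0]},
    {"xyz": [0, 0, 0], "angular": [0, 0, 0]},
    {"xyz": [0, 0, 0], "angular": [0, 0, 0]},
    {"xyz": [0, 0, 0], "angular": [0, 0, 0]},
    {"xyz": [0, 0, 0], "angular": [0, 0, 0]},
    {"xyz": [0, 0, 0], "angular": [0, 0, 0]},
    {"xyz": [0, 0, 0], "angular": [0, 0, 0]}
  ],
  "hand": 0,
  "grip_force": 70
}}

```text
clock: 48.9
position: [0.4253, 0.0436, 0.0157]
ee_rot: [0.391, 0.92, -0.0, 0.0]
ft_force: [-1.9, -0.2, 6.9]
grip_width: 0.348
grasp_force: 69.4
```

Request:
{"fn": "carry_out", "kwargs": {
  "motion": [
    {"xyz": [0, 0, -0.01], "angular": [0, 0, 0]},
    {"xyz": [0, 0, -0.04], "angular": [0, 0, 0]},
    {"xyz": [0, 0, -0.08], "angular": [0, 0, 0]},
    {"xyz": [0, 0, -0.12], "angular": [0, 0, 0]},
    {"xyz": [0, 0, -0.16], "angular": [0, 0, 0]},
    {"xyz": [0, 0, -0.2], "angular": [0, 0, 0]},
    {"xyz": [0, 0, -0.23], "angular": [0, 0, 0]},
    {"xyz": [0, 0, -0.245], "angular": [0, 0, 0]},
    {"xyz": [0, 0, -0.245], "angular": [0, 0, 0]}
  ]
}}

```text
clock: 49.8
position: [0.4258, 0.0441, 0.2623]
ee_rot: [0.391, 0.92, 0.0, 0.002]
ft_force: [-0.1, 0.1, -2.8]
grip_width: 0.351
grasp_force: 70.1
```

```bash
python3 plan.py 623.5,10.5,258,44
```

```text
at [425.8  44.1 262.3] t 44.0 tilt 0.2 F [-0.1  0.1 -2.8] grip 0.351 70.1 clk 49.8
623.5,10.5,258,44 [-0.1614, 0.119, 0.0049] [0.1, 0.2, -0.0]
```

Request:
{"fn": "carry_out", "kwargs": {
  "motion": [
    {"xyz": [-0.02, 0.015, 0], "angular": [0, 0, 0]},
    {"xyz": [-0.045, 0.033, 0], "angular": [0, 0, 0]},
    {"xyz": [-0.075, 0.055, 0], "angular": [0, 0, 0]},
    {"xyz": [-0.105, 0.077, 0], "angular": [0, 0, 0]},
    {"xyz": [-0.13, 0.096, 0], "angular": [0, 0, 0]},
    {"xyz": [-0.15, 0.11, 0], "angular": [0, 0, 0]},
    {"xyz": [-0.161, 0.119, 0], "angular": [0, 0, 0]},
    {"xyz": [-0.161, 0.119, 0.015], "angular": [0, 0, 0]},
    {"xyz": [-0.161, 0.119, 0.025], "angular": [0, 0, 0]},
    {"xyz": [-0.161, 0.119, 0.03], "angular": [0, 0, 0]},
    {"xyz": [-0.161, 0.119, 0.03], "angular": [0, 0, 0]}
  ]
}}

```text
clock: 50.9
position: [0.6213, 0.0103, 0.2292]
ee_rot: [0.391, 0.92, -0.001, -0.001]
ft_force: [-0.5, 0.0, -3.1]
grip_width: 0.352
grasp_force: 70.5
```

```bash
python3 - <<'E'
from plate import *
for n in("top","side"):
    try: print(n,holes(camera(n),(.624,.011),.221))
    except Exception as e: print(n,e)
E
python3 plan.py 623.5,10.5,193,44
```

```text
top (array([0.6046, 0.0872]), 3, np.float64(0.04882931239466227))
side (array([ 0.6108, -0.0079]), 6, np.float64(0.07061236497451594))
at [622.2  10.3 230.7] t 44.0 tilt 0.04 F [-0.   0.8 -2.8] grip 0.348 70.5 clk 51.0
623.5,10.5,193,44 [-0.0007, 0.0011, 0.0377] [-0.0, 0.0, -0.0]
```

Request:
{"fn": "carry_out", "kwargs": {
  "motion": [
    {"xyz": [-0.0005, 0.001, 0.008], "angular": [0, 0, 0]},
    {"xyz": [-0.0005, 0.001, 0.013], "angular": [0, 0, 0]},
    {"xyz": [-0.0005, 0.001, 0.016], "angular": [0, 0, 0]},
    {"xyz": [-0.0005, 0.001, 0.019], "angular": [0, 0, 0]},
    {"xyz": [-0.0005, 0.001, 0.021], "angular": [0, 0, 0]}
  ]
}}

```text
clock: 51.5
position: [0.6239, 0.0103, 0.2093]
ee_rot: [0.391, 0.92, -0.0, 0.0]
ft_force: [1.0, -1.1, 0.7]
grip_width: 0.347
grasp_force: 70.7
```

```bash
python3 plan.py 623.5,10.5,193,44
```

```text
at [623.9  10.3 209.3] t 44.0 tilt 0.05 F [ 1.  -1.1  0.7] grip 0.347 70.7 clk 51.5
623.5,10.5,193,44 [0.0004, -0.0002, 0.0163] [0.0, 0.0, -0.0]
```

Request:
{"fn": "carry_out", "kwargs": {
  "motion": [
    {"xyz": [0, 0, 0.003], "angular": [0, 0, 0]},
    {"xyz": [0, 0, 0.006], "angular": [0, 0, 0]},
    {"xyz": [0, 0, 0.006], "angular": [0, 0, 0]}
  ]
}}

```text
clock: 51.8
position: [0.6247, 0.0092, 0.2032]
ee_rot: [0.392, 0.92, -0.0, 0.001]
ft_force: [6.9, -4.7, -5.6]
grip_width: 0.346
grasp_force: 70.3
```

Request:
{"fn": "carry_out", "kwargs": {
  "motion": [
    {"xyz": [-0.001, 0, 0.002], "angular": [0, 0, 0]},
    {"xyz": [-0.0015, 0, 0.005], "angular": [0, 0, 0]},
    {"xyz": [-0.0015, 0, 0.008], "angular": [0, 0, 0]},
    {"xyz": [-0.0015, 0, 0.009], "angular": [0, 0, 0]}
  ]
}}

```text
clock: 52.2
position: [0.6251, 0.0091, 0.1941]
ee_rot: [0.391, 0.92, -0.0, 0.001]
ft_force: [4.3, -4.1, 1.2]
grip_width: 0.348
grasp_force: 70.7
```

Request:
{"fn": "carry_out", "kwargs": {
  "motion": [
    {"xyz": [-0.0005, 0, 0.001], "angular": [0, 0, 0]},
    {"xyz": [-0.0005, 0, 0.002], "angular": [0, 0, 0]},
    {"xyz": [-0.0005, 0, 0.002], "angular": [0, 0, 0]}
  ]
}}

```text
clock: 52.5
position: [0.6253, 0.0089, 0.1928]
ee_rot: [0.391, 0.92, -0.0, 0.001]
ft_force: [2.6, -3.9, 3.5]
grip_width: 0.347
grasp_force: 71.3
```

Request:
{"fn": "carry_out", "kwargs": {
  "motion": [
    {"xyz": [0, 0, 0], "angular": [0, 0, 0]},
    {"xyz": [0, 0, 0], "angular": [0, 0, 0]},
    {"xyz": [0, 0, 0], "angular": [0, 0, 0]},
    {"xyz": [0, 0, 0], "angular": [0, 0, 0]}
  ],
  "hand": 0.8
}}

```text
clock: 52.9
position: [0.6248, 0.0098, 0.1922]
ee_rot: [0.391, 0.921, 0.0, -0.0]
ft_force: [0.5, -0.2, 1.1]
grip_width: 0.797
grasp_force: 0.0
```

Request:
{"fn": "carry_out", "kwargs": {
  "motion": [
    {"xyz": [0, 0, -0.02], "angular": [0, 0, 0]},
    {"xyz": [0, 0, -0.05], "angular": [0, 0, 0]},
    {"xyz": [0, 0, -0.09], "angular": [0, 0, 0]},
    {"xyz": [0, 0, -0.11], "angular": [0, 0, 0]}
  ]
}}

```text
clock: 53.3
position: [0.6254, 0.01, 0.3056]
ee_rot: [0.391, 0.921, 0.001, 0.001]
ft_force: [1.1, 0.9, -0.1]
grip_width: 0.798
grasp_force: 0.0
```

```bash
python3 plan.py 500,-260,300,44
```

```text
at [625.4  10.  305.6] t 44.0 tilt 0.17 F [ 1.1  0.9 -0.1] grip 0.798 0.0 clk 53.3
500,-260,300,44 [-0.107, -0.2778, 0.0051] [0.1, 0.1, 0.0]
```

Request:
{"fn": "carry_out", "kwargs": {
  "motion": [
    {"xyz": [-0.18, -0.37, 0], "angular": [0, 0, 0]},
    {"xyz": [-0.18, -0.37, 0], "angular": [0, 0, 0]},
    {"xyz": [-0.18, -0.37, 0], "angular": [0, 0, 0]},
    {"xyz": [-0.18, -0.37, 0], "angular": [0, 0, 0]},
    {"xyz": [-0.18, -0.37, 0], "angular": [0, 0, 0]},
    {"xyz": [-0.18, -0.37, 0], "angular": [0, 0, 0]},
    {"xyz": [-0.18, -0.37, 0], "angular": [0, 0, 0]},
    {"xyz": [-0.18, -0.37, 0], "angular": [0, 0, 0]},
    {"xyz": [-0.18, -0.37, 0], "angular": [0, 0, 0]},
    {"xyz": [-0.18, -0.37, 0], "angular": [0, 0, 0]}
  ],
  "hand": 0
}}

```text
clock: 54.3
position: [0.4824, -0.3795, 0.3017]
ee_rot: [0.393, 0.92, 0.0, -0.0]
ft_force: [-0.3, 0.4, 0.3]
grip_width: -0.003
grasp_force: 0.0
```

```bash
cat > red.py <<'E'
from h import *
def red():
    for n in("top","side"):
        c=camera(n);h=cv2.cvtColor(c["img"],cv2.COLOR_RGB2HSV);m=((h[...,1]>170)&((h[...,0]<6)|(h[...,0]>174))&(h[...,2]>110)).astype(np.uint8)
        k,l,st,ce=cv2.connectedComponentsWithStats(m);j=1+st[1:,4].argmax();ys,xs=np.where(l==j)
        W=np.array([onz(c,p,.072)[:2] for p in np.c_[xs,ys]])*1000
        u=np.linalg.svd(W-W.mean(0))[2][0];s=(W-W.mean(0))@u
        print(n,len(xs),"ctr",W.mean(0).round(1),"dir",(np.degrees(np.arctan2(u[1],u[0]))%180).round(1),"ends",(W.mean(0)+u*s.min()).round(1),(W.mean(0)+u*s.max()).round(1))
if __name__=="__main__":red()
E
python3 red.py; python3 plan.py
python3 - <<'E'
from plate import *
cs=[camera(n) for n in ('top','side')]
for c in cs: print([holes(c,(.625,.01),z) for z in(.181,.184)])
a=[c['img'][:,:,::-1] for c in cs];print("jug",onz(cs[0],(414,161),.11))
r=lambda im,x,y,w,h,W,H:cv2.resize(im[y:y+h,x:x+w],(W,H),interpolation=cv2.INTER_CUBIC)
cv2.imwrite('pics/g6.png',np.hstack([r(a[0],230,100,200,150,400,300),r(a[1],190,110,200,150,400,300)]))
E
```

```text
top 133 ctr [ 602.3 -167.9] dir 69.1 ends [ 590.2 -199.5] [ 613.8 -137.8]
side 63 ctr [ 597.1 -181.4] dir 80.4 ends [ 593.5 -202.8] [ 601.3 -156.9]
at [ 484.6 -375.5  302.4] t 44.1 tilt 0.06 F [-0.1  1.1 -0.4] grip -0.002 0.0 clk 54.4
[(array([0.6236, 0.0111]), 8, np.float64(0.04998212738677062)), (array([0.6226, 0.011 ]), 8, np.float64(0.04988143091255014))]
[(array([ 0.1926, -0.0176]), 2, np.float64(0.43648636384425593)), (array([0.6258, 0.0093]), 8, np.float64(0.05062049023781321))]
jug [ 0.6717 -0.3148  0.11  ]
```

View pics/g6.png

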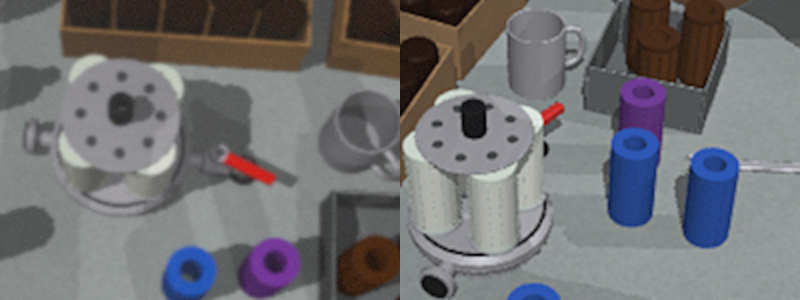

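The plate lies flat on the four cartridges (disc centre at crop (122,108)), the tub holds the three browns, and the bottles and jug stand undisturbed. The red handle still points towards −y with its tip near world (0.590, −0.200).

```bash
python3 plan.py 630,-195,300,44 630,-195,120,44
```

```text
at [ 484.9 -374.9  302.6] t 44.2 tilt 0.03 F [0.3 0.1 0.6] grip 0.005 0.0 clk 54.5
630,-195,300,44 [0.028, 0.2294, 0.0027] [0.0, 0.0, 0.2]
630,-195,120,44 [0.028, 0.2293, 0.1827] [0.0, 0.0, 0.2]
```

Request:
{"fn": "carry_out", "kwargs": {
  "motion": [
    {"xyz": [0.028, 0.229, 0], "angular": [0, 0, 0]},
    {"xyz": [0.028, 0.229, 0], "angular": [0, 0, 0]},
    {"xyz": [0.028, 0.229, 0], "angular": [0, 0, 0]},
    {"xyz": [0.028, 0.229, 0], "angular": [0, 0, 0]},
    {"xyz": [0.028, 0.229, 0], "angular": [0, 0, 0]},
    {"xyz": [0.028, 0.229, 0.04], "angular": [0, 0, 0]},
    {"xyz": [0.028, 0.229, 0.09], "angular": [0, 0, 0]},
    {"xyz": [0.028, 0.229, 0.14], "angular": [0, 0, 0]},
    {"xyz": [0.028, 0.229, 0.18], "angular": [0, 0, 0]},
    {"xyz": [0.028, 0.229, 0.18], "angular": [0, 0, 0]}
  ]
}}

```text
clock: 55.5
position: [0.6262, -0.196, 0.117]
ee_rot: [0.39, 0.921, -0.0, -0.004]
ft_force: [-0.3, -0.1, -0.2]
grip_width: -0.0
grasp_force: 0.0
```

```bash
python3 plan.py 630,-195,62,44; python3 plan.py $(python3 -c "
import math
for f,o in((249,24),(240,21),(230,21),(220,21),(210,21),(200,21),(190,21),(180,21),(180,17)):
    a=math.radians(f);print('%.1f,%.1f,62,44'%(619+55*math.cos(a)-o*math.sin(a),-127+55*math.sin(a)+o*math.cos(a)),end=' ')")
```

```text
at [ 626.2 -196.   117. ] t 44.1 tilt 0.49 F [-0.3 -0.1 -0.2] grip -0.0 0.0 clk 55.5
630,-195,62,44 [-0.0024, 0.0037, 0.055] [-0.2, -0.4, 0.1]
at [ 626.2 -196.   117. ] t 44.1 tilt 0.49 F [-0.3 -0.1 -0.2] grip -0.0 0.0 clk 55.5
621.7,-186.9,62,44 [0.0092, 0.0034, 0.0551] [-0.2, -0.4, 0.1]
609.7,-185.1,62,44 [0.0189, -0.004, 0.0552] [-0.2, -0.4, 0.1]
599.7,-182.6,62,44 [0.0276, -0.0094, 0.0552] [-0.2, -0.4, 0.1]
590.4,-178.4,62,44 [0.0371, -0.0132, 0.0553] [-0.2, -0.4, 0.1]
581.9,-172.7,62,44 [0.0471, -0.0153, 0.0554] [-0.2, -0.4, 0.1]
574.5,-165.5,62,44 [0.0574, -0.0156, 0.0555] [-0.2, -0.4, 0.1]
568.5,-157.2,62,44 [0.0676, -0.0141, 0.0556] [-0.2, -0.4, 0.1]
564.0,-148.0,62,44 [0.0773, -0.011, 0.0556] [-0.2, -0.4, 0.1]
564.0,-144.0,62,44 [0.0802, -0.0082, 0.0556] [-0.2, -0.4, 0.1]
```

Request:
{"fn": "carry_out", "kwargs": {
  "motion": [
    {"xyz": [0, 0.001, 0.02], "angular": [0, 0, 0]},
    {"xyz": [0, 0.001, 0.04], "angular": [0, 0, 0]},
    {"xyz": [0, 0.001, 0.055], "angular": [0, 0, 0]},
    {"xyz": [0, 0.001, 0.055], "angular": [0, 0, 0]},
    {"xyz": [0, 0.001, 0.055], "angular": [0, 0, 0]}
  ]
}}

```text
clock: 56.0
position: [0.6306, -0.197, 0.0689]
ee_rot: [0.391, 0.921, 0.0, 0.001]
ft_force: [0.1, -0.2, 0.4]
grip_width: 0.006
grasp_force: 0.0
```

```bash
python3 plan.py 621.7,-186.9,62,44 564,-144,62,44
```

```text
at [ 630.6 -197.    68.9] t 44.0 tilt 0.08 F [ 0.1 -0.2  0.4] grip 0.006 0.0 clk 56.0
621.7,-186.9,62,44 [0.0134, 0.0006, 0.0068] [0.0, 0.1, 0.0]
564,-144,62,44 [0.0844, -0.0111, 0.0068] [0.0, 0.1, 0.0]
```

Request:
{"fn": "carry_out", "kwargs": {
  "motion": [
    {"xyz": [0, 0, 0.007], "angular": [0, 0, 0]},
    {"xyz": [0.013, 0, 0.007], "angular": [0, 0, 0]},
    {"xyz": [0.018, -0.004, 0.007], "angular": [0, 0, 0]},
    {"xyz": [0.023, -0.007, 0.007], "angular": [0, 0, 0]},
    {"xyz": [0.032, -0.012, 0.007], "angular": [0, 0, 0]},
    {"xyz": [0.041, -0.016, 0.007], "angular": [0, 0, 0]},
    {"xyz": [0.051, -0.018, 0.007], "angular": [0, 0, 0]},
    {"xyz": [0.061, -0.0185, 0.007], "angular": [0, 0, 0]},
    {"xyz": [0.07, -0.017, 0.007], "angular": [0, 0, 0]},
    {"xyz": [0.076, -0.015, 0.007], "angular": [0, 0, 0]},
    {"xyz": [0.076, -0.015, 0.007], "angular": [0, 0, 0]}
  ]
}}

```text
clock: 57.1
position: [0.5655, -0.1519, 0.0602]
ee_rot: [0.39, 0.921, -0.0, -0.001]
ft_force: [0.0, -0.6, 1.2]
grip_width: -0.001
grasp_force: 0.2
```

```bash
python3 plan.py 564,-144,62,44; python3 red.py
```

```text
at [ 565.5 -151.9   60.2] t 44.1 tilt 0.07 F [ 0.  -0.6  1.2] grip -0.001 0.2 clk 57.1
564,-144,62,44 [0.0067, 0.0044, -0.0018] [-0.0, -0.1, 0.1]
top 66 ctr [ 560.5 -126.6] dir 6.1 ends [ 586.1 -123.9] [ 539.4 -128.8]
side 92 ctr [ 564.  -125.1] dir 176.8 ends [ 589.5 -126.6] [ 539.6 -123.8]
```

Request:
{"fn": "carry_out", "kwargs": {
  "motion": [
    {"xyz": [0.002, 0.002, 0], "angular": [0, 0, 0]},
    {"xyz": [0.004, 0.004, 0], "angular": [0, 0, 0]},
    {"xyz": [0.006, 0.006, 0], "angular": [0, 0, 0]},
    {"xyz": [0.006, 0.006, 0], "angular": [0, 0, 0]}
  ]
}}

```text
clock: 57.6
position: [0.5656, -0.1473, 0.06]
ee_rot: [0.392, 0.92, -0.002, -0.0]
ft_force: [-1.9, -10.5, 0.6]
grip_width: -0.001
grasp_force: 4.7
```

Request:
{"fn": "carry_out", "kwargs": {
  "motion": [
    {"xyz": [0.002, 0.002, 0], "angular": [0, 0, 0]},
    {"xyz": [0.002, 0.002, 0], "angular": [0, 0, 0]},
    {"xyz": [-0.01, -0.01, 0], "angular": [0, 0, 0]},
    {"xyz": [-0.02, -0.02, 0], "angular": [0, 0, 0]},
    {"xyz": [-0.02, -0.02, -0.04], "angular": [0, 0, 0]},
    {"xyz": [-0.02, -0.02, -0.09], "angular": [0, 0, 0]},
    {"xyz": [-0.02, -0.02, -0.14], "angular": [0, 0, 0]},
    {"xyz": [-0.02, -0.02, -0.19], "angular": [0, 0, 0]},
    {"xyz": [-0.02, -0.02, -0.24], "angular": [0, 0, 0]}
  ]
}}

```text
clock: 58.5
position: [0.5657, -0.1728, 0.3026]
ee_rot: [0.391, 0.921, 0.0, 0.0]
ft_force: [2.1, -0.8, -0.5]
grip_width: 0.0
grasp_force: 0.0
```

```bash
python3 plan.py 470,-380,310,44
```

```text
at [ 565.7 -172.8  302.6] t 44.0 tilt 0.06 F [ 2.1 -0.8 -0.5] grip 0.0 0.0 clk 58.5
470,-380,310,44 [-0.0825, -0.2127, -0.0077] [0.1, -0.0, 0.0]
```

Request:
{"fn": "carry_out", "kwargs": {
  "motion": [
    {"xyz": [-0.083, -0.213, 0], "angular": [0, 0, 0]},
    {"xyz": [-0.083, -0.213, 0], "angular": [0, 0, 0]},
    {"xyz": [-0.083, -0.213, 0], "angular": [0, 0, 0]},
    {"xyz": [-0.083, -0.213, 0], "angular": [0, 0, 0]},
    {"xyz": [-0.083, -0.213, 0], "angular": [0, 0, 0]},
    {"xyz": [-0.083, -0.213, 0], "angular": [0, 0, 0]},
    {"xyz": [-0.083, -0.213, 0], "angular": [0, 0, 0]},
    {"xyz": [-0.083, -0.213, 0], "angular": [0, 0, 0]}
  ]
}}

```text
clock: 59.3
position: [0.4712, -0.379, 0.3005]
ee_rot: [0.39, 0.921, 0.0, 0.0]
ft_force: [0.3, -0.1, -0.6]
grip_width: 0.0
grasp_force: 0.0
```

```bash
python3 red.py
python3 - <<'E'
from plate import *
cs=[camera(n) for n in ('top','side')]
print([holes(c,(.625,.01),.184) for c in cs])
a=[c['img'][:,:,::-1] for c in cs]
r=lambda im,x,y,w,h,W,H:cv2.resize(im[y:y+h,x:x+w],(W,H),interpolation=cv2.INTER_CUBIC)
cv2.imwrite('pics/g7.png',np.hstack([r(a[0],160,100,280,200,400,300),r(a[1],150,100,280,200,400,300)]))
E
```

```text
top 105 ctr [ 572.8 -123.9] dir 177.5 ends [ 606.4 -125.3] [ 538.9 -122.4]
side 88 ctr [ 562.7 -121. ] dir 174.0 ends [ 588.2 -123.6] [ 538.7 -118.4]
[(array([0.6227, 0.011 ]), 8, np.float64(0.049945895624827444)), (array([0.5062, 0.111 ]), 3, np.float64(0.16379638799832077))]
```

View pics/g7.png

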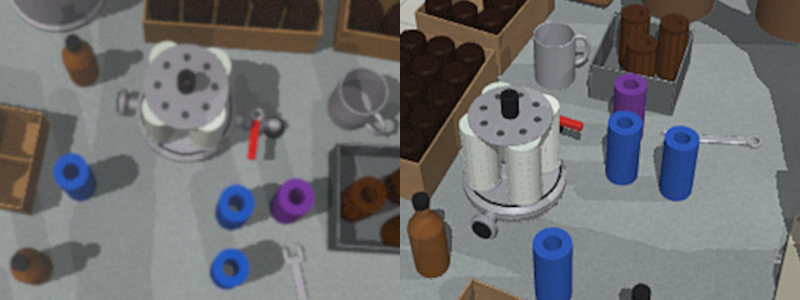

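The handle now lies square across the pipe at its stop, the plate is flat on the cartridges, the three spent cartridges are in the tub and everything else still stands.

```bash
python3 -c "
from workcell import *
print(hand_in())"
```

```text
the job is handed in; nothing more can be done
None
```

The job is handed in: three spent cartridges are in the tub, all four spigots carry white ones, the plate is flat over the tie rod and the drain valve is closed at its stop. The last images agree, but the hand-in returned no verdict.

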